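Stack the coasters on the bottle caddy's carry post and lock the handle

TASK

Take the steel collar off the caddy's carry post and set it aside off the caddy, then thread all the loose ceramic coasters onto the post flat on one another in order of size, the largest at the bottom, lowering each one rather than letting it fall down the post and pinching them gently (never more than 30 N, they crack). Put the collar back on top of them, and last of all draw the handle rod up by its knob until its lock button clicks out and holds it. Leave the other things on the shelf where they are.

Things in the scene. Friction and masses are not known exactly. Their poses are not given: they have to be found in the camera images.
- caddy: Low closed steel bottle caddy, 150 x 150 mm, 50 mm high, fixed; barrel latch on its front (local -x) panel (not needed), bottle ends showing in the ports of its back. Origin: centre of its underside, z up. In the middle of its flat top deck stands the upright carry post: a steel tube 20 mm in outer diameter, rim 47 mm above the deck, out of which slides a rod with a round knob.
- deck (a point): Point on the post's axis at the level of the caddy's top deck (50 mm above the slats); z up.
- knob (a point): Centre of the black knob on the rod's end, 18 mm in diameter and 12 mm high, the thing to pinch when pulling the rod straight up. Pushed in, it sits on the tube's rim, so that the knob's top is 59 mm above the deck. Knob and tube pass through the bores of coasters and collar.
- rod (a joint): How far the rod is drawn out of the tube, in m: 0 pushed in, end stop at 0.056. Slides with about 1.5 N friction plus 0.7 N weight, and stays where it is left. From about 0.050 the lock button clears the tube's rim and springs out; the rod then rests on it at about 0.050.
- button (a joint): Spring lock button in the side of the rod (local +x of the caddy): 0 m while held in by the tube, 0.008 when clicked out. When out it juts about 5 mm beyond the tube, just above the rim, stops the rod from going back and keeps the parts below on the post (and would keep others off it).
- coaster68: Sage-glazed ceramic coaster, a flat ring 68 mm in outer diameter, bore 26 mm, 7 mm thick, about 50 g; may be absent. Origin: centre of its underside; z is its axis. Fragile: pinch by its outer edge; cracks if pinched with a grip of more than 30 N (60 N for both fingers together).
- coaster61: Sage-glazed ceramic coaster, a flat ring 61 mm in outer diameter, bore 26 mm, 7 mm thick, about 45 g; may be absent. Origin: centre of its underside; z is its axis. Fragile: pinch by its outer edge; cracks if pinched with a grip of more than 30 N (60 N for both fingers together).
- coaster54: Sage-glazed ceramic coaster, a flat ring 54 mm in outer diameter, bore 26 mm, 7 mm thick, about 39 g; may be absent. Origin: centre of its underside; z is its axis. Fragile: pinch by its outer edge; cracks if pinched with a grip of more than 30 N (60 N for both fingers together).
- coaster47: Sage-glazed ceramic coaster, a flat ring 47 mm in outer diameter, bore 26 mm, 7 mm thick, about 34 g; may be absent. Origin: centre of its underside; z is its axis. Fragile: pinch by its outer edge; cracks if pinched with a grip of more than 30 N (60 N for both fingers together).
- coaster40: Sage-glazed ceramic coaster, a flat ring 40 mm in outer diameter, bore 26 mm, 7 mm thick, about 28 g; may be absent. Origin: centre of its underside; z is its axis. Fragile: pinch by its outer edge; cracks if pinched with a grip of more than 30 N (60 N for both fingers together).
- collar: Dark steel retaining collar, a ring 36 mm in outer diameter, bore 26 mm, 10 mm high, about 50 g; at the start it lies on the deck, round the post. The slats in front of the caddy, 0.43 m straight ahead of the robot base, are always clear for setting it aside. Origin: centre of its underside; z is its axis.
- napkin_ring: Pewter napkin ring, bystander, 46 mm outer diameter, 32 mm high, upright; origin: centre of its underside.
- peanut_dish: Sage-glazed peanut dish, bystander, 104 mm across, 31 mm high; origin: centre of its underside.
- tealight: Green glass tealight holder, bystander, 66 mm across, 55 mm high; origin: centre of its underside.
- key_fob: Brass room key fob, bystander, flat, 8 mm thick: a disc of 36 mm diameter round the origin with a tongue reaching 58 mm from it along local x.
- mini_bottle: Miniature bottle, bystander, 38 mm across, 110 mm high; origin: centre of its underside.
- juice_can: Small drinks can, bystander, 54 mm across, 90 mm high; origin: centre of its underside.
Not all that is in view belongs to the job. What is shaped like the coaster61 but purple or yellow is not meant.

How it is judged:
On the way, in this order (a step that is already met when the one before it is completed fails the run):
1. the collar is off the post and set aside, off the caddy (horizontal distance between collar and deck above 0.09 m and height (world z) of collar below 0.012 m), for 0.2 s.
2. all coasters present are on the post, larger below smaller (horizontal distance between each of coaster68, coaster61, coaster54, coaster47, coaster40 and deck below 0.007 m and z of each of coaster68, coaster61, coaster54, coaster47, coaster40 in the frame of deck below 0.031 m and angle between each of coaster68, coaster61, coaster54, coaster47, coaster40's own z axis and vertical below 0.1 rad and z of coaster68 in the frame of coaster61 below -0.004 m and z of each of coaster68, coaster61 in the frame of coaster54 below -0.004 m and z of each of coaster68, coaster61, coaster54 in the frame of coaster47 below -0.004 m and z of each of coaster68, coaster61, coaster54, coaster47 in the frame of coaster40 below -0.004 m), for 0.2 s.
3. the collar is back on the post, above all coasters (horizontal distance between collar and deck below 0.007 m and angle between collar's own z axis and vertical below 0.1 rad and z of collar in the frame of deck below 0.038 m and z of collar in the frame of coaster68 above 0.004 m and z of collar in the frame of coaster61 above 0.004 m and z of collar in the frame of coaster54 above 0.004 m and z of collar in the frame of coaster47 above 0.004 m and z of collar in the frame of coaster40 above 0.004 m), for 0.2 s.
4. the rod is drawn out and its lock button has clicked out (value of joint rod above 0.047 m and value of joint button above 0.006 m), for 0.2 s.
At the end, for the whole second after the job is handed in: All coasters present lie flat (0.1 rad) round the post (within 7 mm), at most 31 mm above the deck, larger below smaller; the collar lies flat above them; the rod is out over 47 mm and its button over 6 mm; all at rest (all of step 2 and all of step 3 and all of step 4 and linear speed of each of coaster68, coaster61, coaster54, coaster47, coaster40, collar below 0.02 m/s); the robot touches nothing.
It fails at once if a coaster is pinched with more than 30 N a finger, 60 N for both together (contact force between the fingers and coaster68 above 60 N or contact force between the fingers and coaster61 above 60 N or contact force between the fingers and coaster54 above 60 N or contact force between the fingers and coaster47 above 60 N or contact force between the fingers and coaster40 above 60 N).
It fails at once if a coaster is let fall down the post (faster than 0.75 m/s within 20 mm of its axis) ((horizontal distance between coaster68 and deck below 0.02 m and height (world z) of coaster68 below 0.115 m and linear speed of coaster68 above 0.75 m/s) or (horizontal distance between coaster61 and deck below 0.02 m and height (world z) of coaster61 below 0.115 m and linear speed of coaster61 above 0.75 m/s) or (horizontal distance between coaster54 and deck below 0.02 m and height (world z) of coaster54 below 0.115 m and linear speed of coaster54 above 0.75 m/s) or (horizontal distance between coaster47 and deck below 0.02 m and height (world z) of coaster47 below 0.115 m and linear speed of coaster47 above 0.75 m/s) or (horizontal distance between coaster40 and deck below 0.02 m and height (world z) of coaster40 below 0.115 m and linear speed of coaster40 above 0.75 m/s)).
It fails at once if a bystander is shifted by more than 50 mm or knocked over (distance of any of napkin_ring, peanut_dish, tealight, key_fob, mini_bottle, juice_can from where it was at the start of the episode above 0.05 m or angle between any of napkin_ring, peanut_dish, tealight, key_fob, mini_bottle, juice_can's own z axis and vertical above 0.6 rad).
Of coaster68, coaster61, coaster54, coaster47, coaster40 only 3 to 5 are there at a start; the rules pass over those that are not, and their reading is None.
At some moment in a run one of coaster68, coaster61, coaster54, coaster47, coaster40 may be knocked a few centimetres aside while the robot is not near it.
It also fails if it takes over 210 s, if anything falls off the work surface, if the arm or the gripper's body presses on something with over 40 N, if the wrist force passes 120 N, or if a joint passes its speed limit or range.

ROBOT

A 6-joint arm with a two-finger parallel gripper is mounted at the origin on the work surface. World frame = base frame: x ahead of the robot, y to its left, z up, the work surface at z = 0. Lengths are in m, angles in rad, forces in N, time in s.
With the tool pointing down it reaches from about 0.3 to 0.95 m from the base axis. Payload 3.1 kg.
Tool frame: the origin (TCP) lies midway between the tips of the shut fingers; the grasp point (between the pads) lies 19 mm behind it; z points along the fingers, y is the line along which they close (so a half turn about z gives the same grasp; the last joint's range is limited). The gripper opens to 85 mm and grips with 20 to 120 N. Pads are 22 mm wide; open, the fingers measure 114 mm over their backs; the gripper's body (76 mm by 85 mm) begins 54 mm behind the grasp point. The pads swing forward as they close: fully open they stand 13 mm farther back than shut.
Start: joints at [1.091, 0.308, 1.634, -0, 1.2, -0.07], TCP at [0.249, 0.573, 0.231] pointing down, gripper open.
Joint ranges: [-3.06, 3.06], [-0.79, 1.96], [0.05, 2.63], [-1.19, 4.34], [0.05, 2.64], [-2.94, 2.94]. Speed limits (rad/s): [2.79, 2.79, 3.14, 3.14, 3.14, 3.14].

INTERFACE

Orientations are given as [roll, pitch, yaw] about the fixed x, y, z axes, in that order (R = Rz(yaw) Ry(pitch) Rx(roll)).
In Python, from station import arm gives the robot as it stands. The module is installed in compiled form; this text tells all that it offers.
- The arm moves only by the tool apply_moves, never from a script. Its argument "rows" is a list of rows, each a list of 3 entries, a list of its own where there are three numbers: the gripper's target within -1 to 1 (shut at 1, half-way at 0, fully open at -1), then the shift along the tool's x, y, z in mm, then the turn about the tool's z in rad. In form: [[grip, [dx, dy, dz], roll], ...]. A call has 1 to 20 rows; each row is the pose to reach, as a shift and turn from the pose commanded when the call began, along the tool's axes at that moment; what a row does not reach only later rows make up. A row lasts 1/8 s, in which the tool goes at most 62.5 mm and 10.7 degrees, less where a joint would pass 70% of its speed; a pose out of reach is approached as far as the arm can. A call with a gripper value outside its range is refused whole. The fingers move at their own pace and stop on an object; "grip_force" is the grip in N (left out, the last holds). Time passes only in rows, so rows that repeat a pose let the fingers close. It gives the time, the measured TCP pose, the force, the opening and the grip force at its end, in the units of the state.
- arm.sense(): the state, without advancing time (a new reading comes with each control period).
- arm.capture(name): name is "scene" or "top" or "wrist"; returns the picture (480x640x3 uint8, red, green, blue); there is no depth.
- arm.camera_model(name): a dict with "fx", "fy", "cx", "cy" (pixels), "k1" (the pictures are not rectified: a ray, as slopes to the right and down, at radius r is drawn at 1 + k1 r^2 times it, then the intrinsics apply), "rvec" (rotation vector, rad) and "tvec" (3), from world to camera coordinates, as OpenCV has them; the wrist camera has in their place "mount" (4x4, takes a point from camera to tool coordinates, whose origin is the TCP and whose axes are the flange's). Camera axes: x right, y down, z forward; pixel columns grow to the right and rows downward; lengths in m; the calibration is good to about 2 mm. A picture is of the moment at which its call begins: read the wrist's pose just before it. camera_model takes no time and is no camera call.
- arm.job_done(): hands the job in; it is judged then, once.
The state is a dict: "time_s": time; "joint_pos": joint angles; "qd": joint speeds; "effort": joint torques, N m; "tcp_pos": TCP position; "tcp_rot": TCP orientation; "wrist_force": force on the tool from outside, world axes, zero at the start; "moment": the same for the moment, N m; "grip_width": finger opening in m; "grasp_force": force on a finger pad.
Only numpy, scipy, OpenCV 4.12 (cv2) and the standard library are available. Lean on these libraries where they do the work, as an engineer would, in place of code of your own. Each camera call takes 0.05 s, during which the arm holds its last target. There are 200 camera calls.

## Working session

There is one attempt and no reset: what is moved stays moved. The work goes in short steps, Python scripts to look and compute and a tool call to move; the robot and the scene stay as the last step left them, time stands still between calls to the robot, and variables do not carry over. Pictures are saved under pics/ and viewed, at most 14 in all, crops included, and the job is handed in when it is done.

Besides the shell and the picture viewer there is one more tool, called after "Request:" by a JSON object that holds its "api" and its "payload". apply_moves: Moves the arm, as the interface text tells. Its arguments: {"type":"object","properties":{"rows":{"type":"array"},"grip_force":{"type":"number"}},"required":["rows"]}

```bash
mkdir -p pics
cat > h.py <<'E'
import numpy as np, cv2
from scipy.spatial.transform import Rotation as R
from station import arm
def save(img,name,box=None,s=1):
    if box: img=img[box[1]:box[3],box[0]:box[2]]
    img=cv2.resize(img,None,fx=s,fy=s,interpolation=cv2.INTER_CUBIC)
    cv2.imwrite('pics/'+name+'.png',img[:,:,::-1])
def pose(name,st=None):
    m=arm.camera_model(name)
    if 'mount' in m:
        T=np.eye(4);T[:3,:3]=R.from_euler('xyz',st['tcp_rot']).as_matrix();T[:3,3]=st['tcp_pos']
        C=T@np.array(m['mount']);return m,C[:3,:3],C[:3,3]
    Rw=R.from_rotvec(np.ravel(m['rvec'])).as_matrix()
    return m,Rw.T,-Rw.T@np.ravel(m['tvec'])
def p2w(name,uv,z,st=None):
    m,Rc,c=pose(name,st)
    out=[]
    for u,v in uv:
        d=np.array([(u-m['cx'])/m['fx'],(v-m['cy'])/m['fy']]);s=d.copy()
        for _ in range(20): s=d/(1+m['k1']*(s@s))
        r=Rc@np.array([s[0],s[1],1]);out.append(c+r*(z-c[2])/r[2])
    return np.array(out)
def w2p(name,P,st=None):
    m,Rc,c=pose(name,st)
    q=(np.atleast_2d(P)-c)@Rc;s=q[:,:2]/q[:,2:];s=s*(1+m['k1']*(s**2).sum(1,keepdims=True))
    return s*[m['fx'],m['fy']]+[m['cx'],m['cy']]
E
python3 - <<'E'
from h import *
s=arm.sense();print(s)
for n in('scene','top'):
    im=arm.capture(n);cv2.imwrite(f'pics/{n}0.png',im[:,:,::-1]);m,Rc,c=pose(n);print(n,m['fx'],c)
print(arm.camera_model('wrist'))
E
```

```text
{'time_s': 0.0, 'joint_pos': array([ 1.09130909e+00,  3.09018862e-01,  1.63517559e+00, -5.87211690e-06,
        1.19971581e+00, -6.96906269e-02]), 'qd': array([-0.00056653, -0.00111485, -0.0006603 ,  0.00024697, -0.00057293,
        0.00083119]), 'effort': array([ 2.06600685e-03, -4.15246868e+01, -2.76671362e+01,  3.93731546e-05,
        1.00389871e-02,  2.45242823e-06]), 'tcp_pos': array([0.24865569, 0.57251146, 0.23004368]), 'tcp_rot': array([-3.13928029e+00, -1.55930277e-04,  2.73179800e+00]), 'wrist_force': array([ 0.62605272, -0.07841846, -0.12611194]), 'moment': array([-0.02502099,  0.00744242, -0.03883743]), 'grasp_force': 0.0, 'grip_width': 0.08509405251329569}
scene 524.2538557173917 [ 1.34175996 -0.10351808  0.99349277]
top 610.21394828464 [ 0.52085239 -0.06863189  1.414383  ]
{'fx': 347.4680899201598, 'fy': 347.4680899201598, 'cx': 323.8107013070894, 'cy': 244.8415487471681, 'k1': -0.016291670802817064, 'mount': array([[ 1.68203830e-04, -9.57648109e-01, -2.87941090e-01,
         7.37192411e-02],
       [ 9.99999952e-01,  8.56306084e-05,  2.99366204e-04,
         1.37890336e-04],
       [-2.62030909e-04, -2.87941126e-01,  9.57648077e-01,
        -1.41426090e-01],
       [ 0.00000000e+00,  0.00000000e+00,  0.00000000e+00,
         1.00000000e+00]])}
```

View pics/scene0.png

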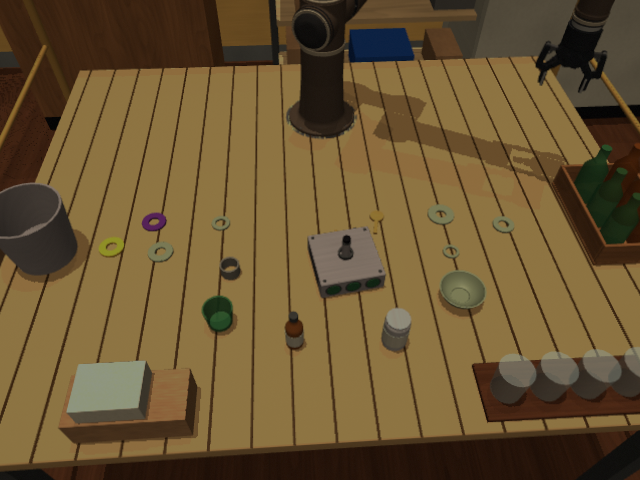

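View pics/top0.png

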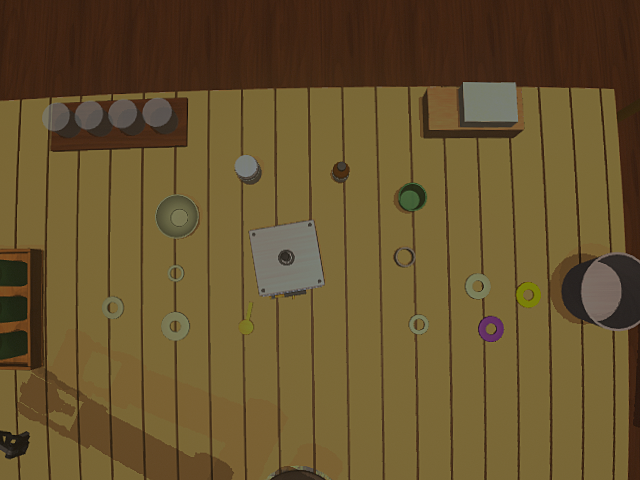

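The pictures show five sage rings in the top view: (176,273) small, (113,307), (175,326) largest, (418,324) and (477,286). The decoys are the purple ring (490,328), the yellow ring (528,294), the napkin ring (404,257) and the dish (178,217). The collar is at the post, around (286,257). Next I measure the rings and take a close crop.

Run:
```python
from h import *
im=cv2.imread('pics/top0.png');hsv=cv2.cvtColor(im,cv2.COLOR_BGR2HSV)
seeds=[(176,273),(113,307),(175,326),(418,324),(477,286)]
tiles=[]
for (u,v) in seeds:
    b=im[v-20:v+20,u-20:u+20].astype(int)
    # sage: blue high relative to red, vs. wood (R>>B)
    mask=((b[:,:,0]-b[:,:,2])>-35)&(b[:,:,1]>90);mask=mask.astype(np.uint8)*255
    cs,_=cv2.findContours(mask,cv2.RETR_EXTERNAL,cv2.CHAIN_APPROX_NONE)
    c=max(cs,key=cv2.contourArea);e=cv2.fitEllipse(c)
    cx,cy=e[0][0]+u-20,e[0][1]+v-20
    d=max(e[1])+1
    P=p2w('top',[(cx,cy),(cx-d/2,cy),(cx+d/2,cy)],.007)
    print((u,v),e[1],P[0].round(4),'D',np.linalg.norm(P[1]-P[2]).round(4),'r',np.hypot(*P[0][:2]).round(3))
    tiles.append(np.vstack([cv2.resize(im[v-20:v+20,u-20:u+20],(150,150)),cv2.resize(cv2.cvtColor(mask,cv2.COLOR_GRAY2BGR),(150,150))]))
t=np.hstack(tiles);p=cv2.resize(im[210:305,240:335],(300,300),interpolation=cv2.INTER_CUBIC)
t=np.vstack([t,np.zeros((300,750,3),np.uint8)]);t[300:,:300]=p
cv2.imwrite('pics/crop1.png',t)
# deck corners (screws) and knob
print(p2w('top',[(286,257)],.109),p2w('top',[(286,257)],.05))
```

```text
(176, 273) (7.710926532745361, 12.092893600463867) [0.564  0.2824 0.007 ] D 0.0311 r 0.631Traceback (most recent call last):
  File "<stdin>", line 10, in <module>
cv2.error: OpenCV(4.12.0) /io/opencv/modules/imgproc/src/shapedescr.cpp:361: error: (-201:Incorrect size of input array) There should be at least 5 points to fit the ellipse in function 'fitEllipseNoDirect'
```

Run:
```python
from h import *
im=cv2.imread('pics/top0.png')
seeds=[(176,273),(113,307),(175,326),(418,324),(477,286)]
tiles=[]
for (u,v) in seeds:
    b=im[v-20:v+20,u-20:u+20].astype(float)
    b=cv2.resize(b,None,fx=4,fy=4,interpolation=cv2.INTER_CUBIC)
    r=(b[:,:,0]+5)/(b[:,:,2]+5)
    mask=(((r>.62)&(b[:,:,1]>75))*255).astype(np.uint8)
    cs,_=cv2.findContours(mask,cv2.RETR_EXTERNAL,cv2.CHAIN_APPROX_NONE)
    c=max(cs,key=cv2.contourArea);e=cv2.fitEllipse(cv2.convexHull(c))
    q=(np.array(e[0])+.5)/4-.5
    cx,cy=q[0]+u-20,q[1]+v-20
    d=(sum(e[1])/2+1)/4
    P=p2w('top',[(cx,cy),(cx-d/2,cy),(cx+d/2,cy)],.007)
    print((u,v),np.round([cx,cy],1),np.array(e[1])/4,P[0].round(4),'D',np.linalg.norm(P[1]-P[2]).round(4),'r',np.hypot(*P[0][:2]).round(3))
    tiles.append(np.vstack([cv2.resize(im[v-20:v+20,u-20:u+20],(150,150)),cv2.resize(cv2.cvtColor(mask,cv2.COLOR_GRAY2BGR),(150,150))]))
t=np.hstack(tiles);p=cv2.resize(im[210:305,240:335],(300,300),interpolation=cv2.INTER_CUBIC)
t=np.vstack([t,np.zeros((300,750,3),np.uint8)]);t[300:,:300]=p
cv2.imwrite('pics/crop1.png',t)
print(p2w('top',[(286,257)],.109),p2w('top',[(286,257)],.05))
```

```text
(176, 273) [175.3 272.9] [16.20998573 16.68709755] [0.561  0.2757 0.007 ] D 0.0397 r 0.625
(113, 307) [112.3 307.3] [21.56654358 22.33205414] [0.4821 0.4278 0.007 ] D 0.0543 r 0.645
(175, 326) [174.9 325.8] [28.30172729 28.72763443] [0.4381 0.2775 0.007 ] D 0.0681 r 0.519
(418, 324) [418.4 324. ] [19.82198524 19.86413002] [ 0.4343 -0.2864  0.007 ] D 0.0467 r 0.52
(477, 286) [477.5 285.8] [25.53948402 25.84779358] [ 0.5195 -0.4268  0.007 ] D 0.0615 r 0.672
[[0.58876514 0.01046163 0.109     ]] [[0.59183462 0.01403646 0.05      ]]
```

View pics/crop1.png

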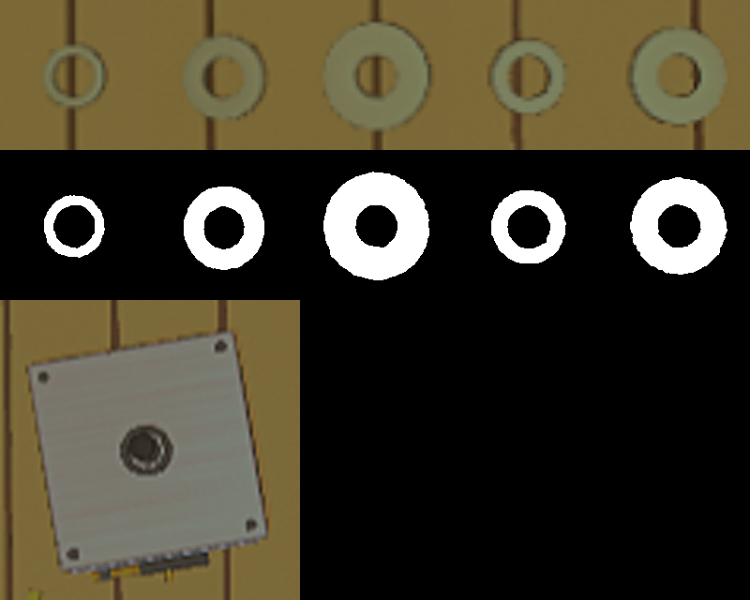

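Five coasters are identified by their diameters. The close crop confirms the plain sage rings, and the dark collar ring round the post. I move over the caddy and square the yaw to π.

Request:
{"api": "apply_moves", "payload": {"rows": [[-1, [-537, -378, 30], -0.41], [-1, [-537, -378, 30], -0.41], [-1, [-537, -378, 30], -0.41], [-1, [-537, -378, 30], -0.41], [-1, [-537, -378, 30], -0.41], [-1, [-537, -378, 30], -0.41], [-1, [-537, -378, 30], -0.41], [-1, [-537, -378, 30], -0.41], [-1, [-537, -378, 30], -0.41], [-1, [-537, -378, 30], -0.41], [-1, [-537, -378, 30], -0.41], [-1, [-537, -378, 30], -0.41], [-1, [-537, -378, 30], -0.41], [-1, [-537, -378, 30], -0.41]]}}

```text
time_s: 1.85
tcp_pos: [0.5902, 0.0138, 0.201]
tcp_rot: [3.141, -0.001, -3.14]
wrist_force: [-0.0, -1.5, -0.1]
grip_width: 0.0851
grasp_force: 0.0
```

Run:
```python
from h import *
s=arm.sense();im=arm.capture('wrist');save(im,'w1');np.save('w1.npy',im)
print(s['time_s'],s['tcp_pos'],s['tcp_rot'],s['joint_pos'])
print(p2w('top',[(286.1,256.1)],.109),p2w('top',[(286.4,257.4)],.05))
print(w2p('wrist',[[.591,.012,.109],[.591,.012,.06]],s))
```

```text
1.85 [0.59017546 0.01381841 0.20104375] [ 3.14124982e+00 -8.70605834e-04 -3.13986978e+00] [-5.05037827e-02  2.72783379e-01  1.74403636e+00  3.28976934e-04
  1.12566025e+00 -1.62316462e+00]
[[0.59069342 0.01022262 0.109     ]] [[0.59092298 0.01315059 0.05      ]]
[[320.71062791 250.69410782]
 [321.15465904 233.00197761]]
```

View pics/w1.png

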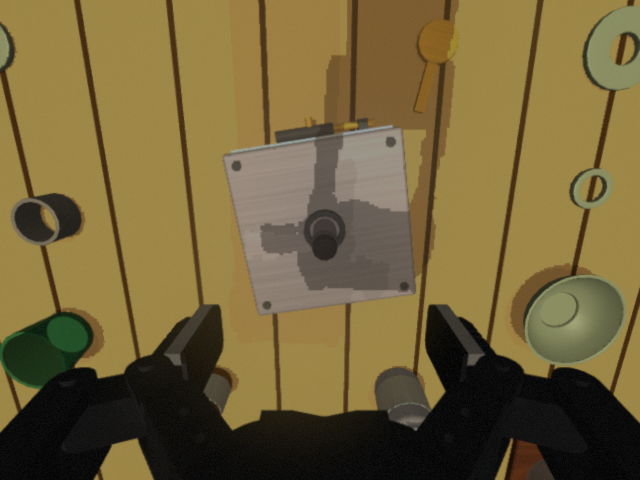

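The wrist view shows the post knob at about (324,246), the collar ring at about (325,228), and deck screws at (236,166), (391,142), (404,286) and (267,305).

Run:
```python
from h import *
s=arm.sense();im=np.load('w1.npy')
P=p2w('wrist',[(236,166),(391,142),(404,286),(267,305)],.05,s);print(P.round(4),P.mean(0))
save(im,'w1c',(290,195,360,275),7)
```

```text
[[ 0.5369 -0.0583  0.05  ]
 [ 0.5176  0.0685  0.05  ]
 [ 0.6437  0.0876  0.05  ]
 [ 0.6631 -0.0383  0.05  ]] [0.59032528 0.01486391 0.05      ]
```

View pics/w1c.png

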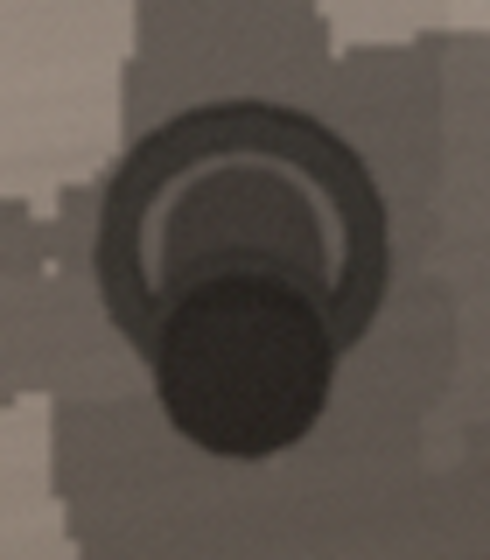

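Run:
```python
from h import *
s=arm.sense()
print(p2w('wrist',[(325,248.0)],.109,s),p2w('wrist',[(324.6,230)],.06,s))
```

```text
[[0.58923491 0.01503969 0.109     ]] [[0.58863213 0.01490371 0.06      ]]
```

Request:
{"api": "apply_moves", "payload": {"rows": [[-1, [1, 1, 60], 0], [-1, [1, 1, 110], 0], [-1, [1, 1, 149], 0], [-1, [1, 1, 149], 0], [-1, [1, 1, 149], 0], [0.6, [1, 1, 149], 0], [0.6, [1, 1, 149], 0], [1, [1, 1, 149], 0], [1, [1, 1, 149], 0], [1, [1, 1, 149], 0], [1, [1, 1, 149], 0], [1, [1, 1, 149], 0]], "grip_force": 30}}

```text
time_s: 3.4
tcp_pos: [0.5909, 0.0135, 0.0539]
tcp_rot: [-3.141, 0.002, -3.141]
wrist_force: [-1.6, -0.6, 5.4]
grip_width: 0.0339
grasp_force: 29.3
```

Request:
{"api": "apply_moves", "payload": {"rows": [[1, [0, 0, -20], 0], [1, [0, 0, -50], 0], [1, [0, 0, -90], 0], [1, [0, 0, -110], 0], [1, [0, 0, -110], 0]]}}

```text
time_s: 4.03
tcp_pos: [0.5916, 0.0135, 0.1647]
tcp_rot: [-3.141, 0.005, -3.141]
wrist_force: [0.6, -0.4, -0.1]
grip_width: 0.0333
grasp_force: 29.9
```

Run:
```python
from h import *
s=arm.sense();im=arm.capture('wrist');save(im,'w2')
print(s)
```

```text
{'time_s': 4.025, 'joint_pos': array([-5.07944423e-02,  3.12732553e-01,  1.77245091e+00, -1.05669769e-05,
        1.05155034e+00, -1.62176309e+00]), 'qd': array([ 0.00048474,  0.04169698,  0.04550636, -0.00058914, -0.00469429,
       -0.00103408]), 'effort': array([ 3.59609246e-02, -4.07732856e+01, -2.62300390e+01,  1.75459591e-03,
        6.38774293e-02,  6.01425222e-05]), 'tcp_pos': array([0.59158024, 0.0134784 , 0.16473224]), 'tcp_rot': array([-3.14133593,  0.00485208, -3.14141449]), 'wrist_force': array([ 0.55765544, -0.35054904, -0.14747364]), 'moment': array([-0.02032268, -0.0190579 , -0.01139206]), 'grasp_force': 29.89155862480402, 'grip_width': 0.03331167380326632}
```

View pics/w2.png

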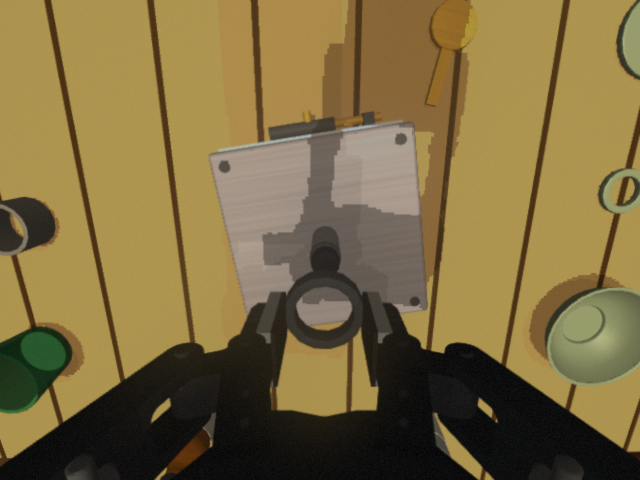

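The collar is held between the pads (centre about (324,309)), and the post is bare at (325,255). Next I check the camera offset, then set the collar aside.

Run:
```python
from h import *
s=arm.sense()
print(p2w('wrist',[(324.5,309)],.171,s)-s['tcp_pos'],p2w('wrist',[(325.5,261)],.109,s))
```

```text
[[-0.00517246  0.0005669   0.00822002]] [[0.58531281 0.01487302 0.109     ]]
```

Request:
{"api": "apply_moves", "payload": {"rows": [[1, [60, -12, 0], 0], [1, [120, -14, 0], 0], [1, [162, -14, 30], 0], [1, [162, -14, 90], 0], [1, [162, -14, 140], 0], [1, [162, -14, 155], 0], [1, [162, -14, 158], 0], [1, [162, -14, 158], 0], [1, [162, -14, 158], 0]]}}

```text
time_s: 5.2
tcp_pos: [0.4293, -0.0006, 0.0053]
tcp_rot: [-3.141, 0.003, -3.141]
wrist_force: [-0.8, 0.8, -0.9]
grip_width: 0.0338
grasp_force: 32.6
```

Request:
{"api": "apply_moves", "payload": {"rows": [[1, [0, 0, 2], 0], [0.5, [0, 0, 2], 0], [0, [0, 0, 2], 0], [-1, [0, 0, 2], 0], [-1, [0, 0, 2], 0], [-1, [0, 0, 2], 0], [-1, [0, 0, -50], 0], [-1, [0, 0, -110], 0], [-1, [-9, 60, -150], 0], [-1, [-9, 120, -150], 0], [-1, [-9, 180, -150], 0], [-1, [-9, 240, -150], 0], [-1, [-9, 278, -150], 0], [-1, [-9, 278, -150], 0], [-1, [-9, 278, -150], 0], [-1, [-9, 278, -150], 0]], "grip_force": 20}}

```text
time_s: 7.2
tcp_pos: [0.4367, 0.2763, 0.154]
tcp_rot: [-3.141, -0.001, 3.14]
wrist_force: [-0.3, 1.0, -0.1]
grip_width: 0.0852
grasp_force: 0.0
```

```bash
cat >> h.py <<'E'
def ring(name,im,st,guess,D,ztop=.007,sage=True):
    """ring centre (world) by colour mask; returns centre of the top face, diameter"""
    u,v=w2p(name,[[*guess,ztop]],st)[0]
    b=im[:,:,::-1].astype(float)
    r=(b[:,:,0]+5)/(b[:,:,2]+5)
    mask=(((r>.62)&(b[:,:,1]>75))*255).astype(np.uint8)
    cs,_=cv2.findContours(mask,cv2.RETR_EXTERNAL,cv2.CHAIN_APPROX_NONE)
    best=None
    for c in cs:
        if len(c)<25: continue
        W=p2w(name,cv2.convexHull(c)[:,0,:],ztop,st)
        (x,y),(a,bb),_=cv2.fitEllipse(W[:,:2].astype(np.float32)*1000)
        if abs(a-D)<7 and abs(bb-D)<7:
            d=np.hypot(x/1000-guess[0],y/1000-guess[1])
            if best is None or d<best[0]: best=(d,x/1000,y/1000,a,bb)
    return best,(u,v)
def look(guess,D,nm):
    s=arm.sense();im=arm.capture('wrist');save(im,nm)
    b,uv=ring('wrist',im,s,guess,D)
    print(b,uv,'tcp',s['tcp_pos'].round(4),s['tcp_rot'].round(3))
    if b: print('tool shift mm: dx %.1f dy %.1f'%(-(b[1]-s['tcp_pos'][0])*1000,(b[2]-s['tcp_pos'][1])*1000), 'z',s['tcp_pos'][2])
    t=arm.capture('top');cv2.imwrite('pics/top_last.png',t[:,:,::-1])
    for d,g in {68:(.438,.2775),61:(.5195,-.4268),54:(.482,.428),47:(.434,-.286),40:(.561,.276)}.items():
        q=ring('top',t,None,g,d)[0]; print(d,None if q is None else np.round(q,4))
E
python3 -c "
from h import *
look((.438,.2775),68,'w3')"
```

```text
(np.float64(0.002433543152114714), 0.4359679870605469, 0.27883905029296874, 65.58256530761719, 66.11341857910156) (np.float64(324.9538671597244), np.float64(231.74447984948355)) tcp [0.4367 0.2763 0.154 ] [-3.141e+00 -1.000e-03  3.140e+00]
tool shift mm: dx 0.7 dy 2.6 z 0.15398054127470173
68 [ 0.5118  0.9477  0.324  70.3259 71.5572]
61 [ 2.00000e-04  5.19600e-01 -4.27000e-01  5.91007e+01  5.92169e+01]
54 [ 0.4572  0.8088  0.1082 55.4384 57.9459]
47 [ 5.00000e-04  4.34400e-01 -2.86400e-01  4.44366e+01  4.49698e+01]
40 [3.00000e-04 5.61100e-01 2.75800e-01 3.72892e+01 3.86269e+01]
```

View pics/w3.png

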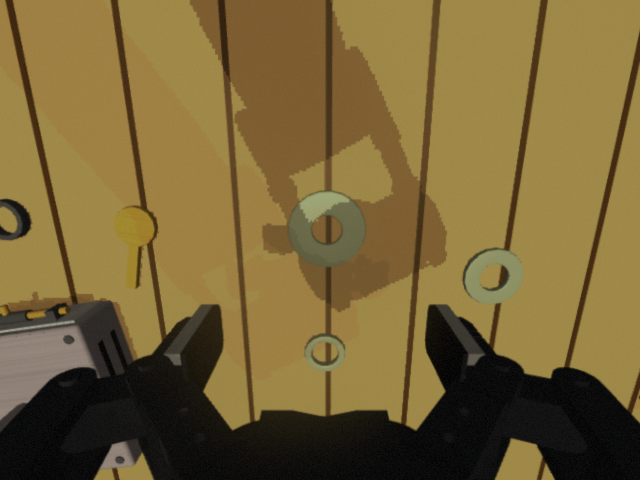

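Coaster68 is at (327,230) in the wrist view. Coaster54 is at (493,276) and coaster40 at (325,352), both still in place. Now I grasp 68.

Request:
{"api": "apply_moves", "payload": {"rows": [[-1, [1, 3, 50], 0], [-1, [1, 3, 100], 0], [-1, [1, 3, 140], 0], [-1, [1, 3, 158], 0], [-1, [1, 3, 158], 0], [-1, [1, 3, 158], 0], [-0.7, [1, 3, 158], 0], [-0.6, [1, 3, 158], 0], [-0.5, [1, 3, 158], 0], [-0.4, [1, 3, 158], 0], [0, [1, 3, 158], 0], [0.5, [1, 3, 158], 0], [0.5, [1, 3, 158], 0]], "grip_force": 20}}

```text
time_s: 8.93
tcp_pos: [0.4368, 0.281, -0.0022]
tcp_rot: [3.141, 0.002, -3.141]
wrist_force: [-0.7, -1.5, 6.9]
grip_width: 0.0657
grasp_force: 20.5
```

Request:
{"api": "apply_moves", "payload": {"rows": [[0.5, [0, 0, -20], 0], [0.5, [0, 0, -60], 0], [0.5, [0, 0, -120], 0], [0.5, [0, 0, -170], 0], [0.5, [0, 0, -170], 0], [0.5, [0, 0, -170], 0]]}}

```text
time_s: 9.68
tcp_pos: [0.4353, 0.2803, 0.1661]
tcp_rot: [-3.141, -0.0, -3.141]
wrist_force: [0.5, -0.2, -0.3]
grip_width: 0.0651
grasp_force: 22.6
```

```bash
cat >> h.py <<'E'
def held(D,nm,bot):
    s=arm.sense();im=arm.capture('wrist');save(im,nm)
    z=s['tcp_pos'][2]+bot+.007
    b,uv=ring('wrist',im,s,s['tcp_pos'][:2],D,z)
    print('tcp',s['tcp_pos'].round(4),s['tcp_rot'].round(3),s['grip_width'],s['grasp_force'])
    if b: print('held rel tcp (world mm)',((b[1]-s['tcp_pos'][0])*1000).round(1),((b[2]-s['tcp_pos'][1])*1000).round(1),np.round(b[3:],1))
    else: print('none',uv)
E
python3 -c "
from h import *
held(68,'w4',.0022)"
```

```text
tcp [0.4353 0.2803 0.1661] [-3.141 -0.    -3.141] 0.0651362486945313 22.63727660290897
held rel tcp (world mm) -1.3 0.3 [65.1 66.6]
```

Request:
{"api": "apply_moves", "payload": {"rows": [[0.5, [-35, -58, 0], 0], [0.5, [-65, -110, 0], 0], [0.5, [-95, -162, 0], 0], [0.5, [-125, -214, 0], 0], [0.5, [-145, -250, 0], 0], [0.5, [-155, -266, 0], 0], [0.5, [-155, -266, 0], 0], [0.5, [-155, -266, 0], 0], [0.5, [-155, -266, 0], 0]]}}

```text
time_s: 10.85
tcp_pos: [0.5901, 0.0162, 0.166]
tcp_rot: [3.141, -0.001, -3.139]
wrist_force: [0.4, 0.3, 0.0]
grip_width: 0.065
grasp_force: 22.7
```

```bash
python3 -c "
from h import *
held(68,'w5',.0022)"
```

```text
tcp [0.5901 0.0162 0.166 ] [ 3.141e+00 -1.000e-03 -3.139e+00] 0.06496258283645465 22.664439752697945
none (np.float64(323.17344901984495), np.float64(320.99044806053365))
```

View pics/w5.png

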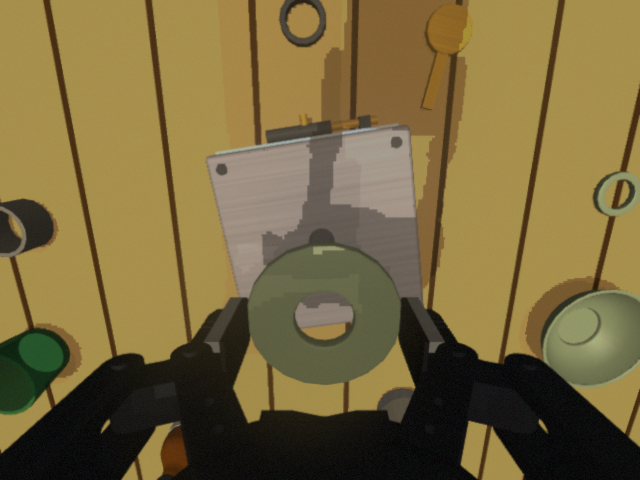

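```bash
python3 -c "
from h import *
s=arm.sense()
P=p2w('wrist',[(222,169),(397,142)],.05,s);print(P, (P-np.array([[.5369,-.0583,.05],[.5176,.0685,.05]]))*1000)
print(p2w('wrist',[(321,235)],.05,s))
print(p2w('wrist',[(324,313)],s['tcp_pos'][2]+.009,s)-s['tcp_pos'])
"
```

```text
[[ 0.53657643 -0.05784102  0.05      ]
 [ 0.5174518   0.06837783  0.05      ]] [[-3.23570793e-01  4.58980464e-01 -1.38777878e-14]
 [-1.48204293e-01 -1.22167895e-01 -1.38777878e-14]]
[[0.58618478 0.01422251 0.05      ]]
[[-0.00367892  0.00034471  0.009     ]]
```

```bash
python3 -c "
from h import *
s=arm.sense()
for n,t in (('w4',.55),('w5',.72),('w5',.78),('w5',.84)):
    b=cv2.imread('pics/%s.png'%n).astype(float)
    # sage: green > red
    m=((b[:,:,1]>b[:,:,2]*1.02)&(b[:,:,0]>t*b[:,:,2])&(b[:,:,1]>60)).astype(np.uint8)
    m[:220]=0; m[:,:240]=0;m[:,410:]=0
    cs,h=cv2.findContours(m*255,cv2.RETR_CCOMP,cv2.CHAIN_APPROX_NONE)
    for c in cs:
        if cv2.contourArea(c)>1200:
            print(n,t,[np.round(x,1) for x in cv2.fitEllipse(c)],cv2.boundingRect(c))
print(w2p('wrist',s['tcp_pos']+np.array([[-.0013,.0003,.0092],[-.0037,.0003,.0092],[-.0013-.034,0,.0092],[-.0013+.034,0,.0092],[-.0013-.034,0,.0022]]),s))
"
```

```text
w4 0.55 [array([361.6, 346.9]), array([38.9, 88.8]), np.float64(49.6)] (316, 305, 85, 78)
[[323.88186552 318.26550762]
 [323.89500146 313.17967794]
 [323.32322983 241.35656372]
 [323.04730903 385.33141547]
 [323.33145706 236.67449131]]
```

Request:
{"api": "apply_moves", "payload": {"rows": [[0.5, [-1, -1.5, 20], 0], [0.5, [-1, -1.5, 40], 0], [0.5, [-1, -1.5, 55], 0], [0.5, [-1, -1.5, 65], 0], [0.5, [-1, -1.5, 75], 0], [0.5, [-1, -1.5, 85], 0], [0.5, [-1, -1.5, 85], 0]]}}

```text
time_s: 11.78
tcp_pos: [0.5913, 0.0131, 0.0803]
tcp_rot: [3.141, -0.002, -3.141]
wrist_force: [-0.1, 0.0, 0.0]
grip_width: 0.0651
grasp_force: 22.7
```

Request:
{"api": "apply_moves", "payload": {"rows": [[0.5, [0, 0, 12], 0], [0.5, [0, 0, 22], 0], [0.5, [0, 0, 29], 0], [0.5, [0, 0, 33], 0], [0.5, [0, 0, 33], 0], [0.5, [0, 0, 33], 0]]}}

```text
time_s: 12.52
tcp_pos: [0.5923, 0.013, 0.0484]
tcp_rot: [-3.142, 0.001, -3.141]
wrist_force: [-0.2, 0.8, -0.3]
grip_width: 0.0654
grasp_force: 22.7
```

Request:
{"api": "apply_moves", "payload": {"rows": [[0.5, [0, 0, 1], 0], [-0.6, [0, 0, 1], 0], [-0.8, [0, 0, 1], 0], [-1, [0, 0, 1], 0], [-1, [0, 0, 1], 0], [-1, [0, 0, 1], 0], [-1, [0, 0, -40], 0], [-1, [0, 0, -90], 0], [-1, [0, 0, -150], 0], [-1, [0, 0, -150], 0], [-1, [0, 0, -150], 0]]}}

```text
time_s: 13.9
tcp_pos: [0.5918, 0.0131, 0.1984]
tcp_rot: [-3.142, 0.0, -3.141]
wrist_force: [-0.1, -0.4, 0.1]
grip_width: 0.0853
grasp_force: 0.0
```

```bash
python3 -c "
from h import *
s=arm.sense();im=arm.capture('wrist');save(im,'w6',(200,130,440,310),3)
b=im[:,:,::-1].astype(float)
print(s['tcp_pos'],ring('wrist',im,s,(.59,.015),68,.057))
"
```

```text
[0.59176064 0.01311302 0.19836263] (None, (np.float64(325.63115246866266), np.float64(229.75410645491564)))
```

View pics/w6.png

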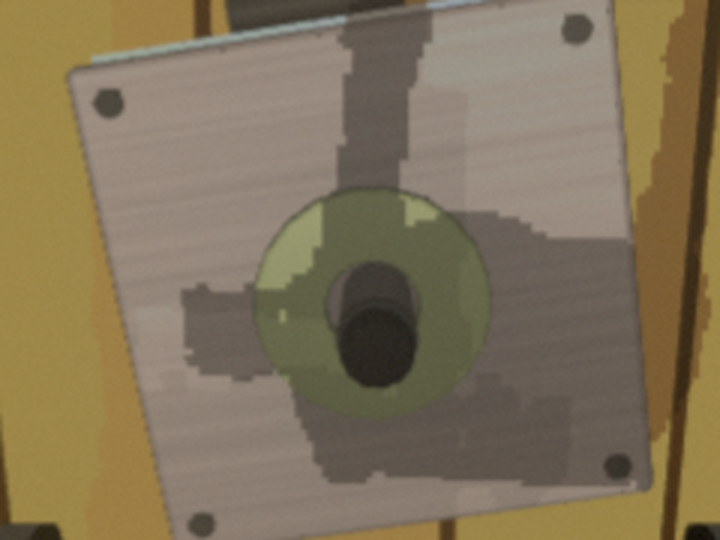

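Request:
{"api": "apply_moves", "payload": {"rows": [[-1, [10, -60, 40], 0], [-1, [20, -120, 40], 0], [-1, [30, -180, 40], 0], [-1, [40, -240, 40], 0], [-1, [50, -300, 40], 0], [-1, [60, -360, 40], 0], [-1, [70, -420, 40], 0], [-1, [73, -440, 40], 0], [-1, [73, -440, 40], 0], [-1, [73, -440, 40], 0], [-1, [73, -440, 40], 0]]}}

```text
time_s: 15.32
tcp_pos: [0.5195, -0.4247, 0.1579]
tcp_rot: [3.14, -0.001, -3.139]
wrist_force: [0.9, 0.2, 0.1]
grip_width: 0.0852
grasp_force: 0.0
```

```bash
python3 -c "
from h import *
look((.5195,-.4268),61,'w7')"
```

```text
(np.float64(0.0022035790652629914), 0.51731396484375, -0.42652249145507815, 58.76215362548828, 59.23961639404297) (np.float64(320.7646553316451), np.float64(229.1259178258917)) tcp [ 0.5195 -0.4247  0.1579] [ 3.140e+00 -1.000e-03 -3.139e+00]
tool shift mm: dx 2.2 dy -1.8 z 0.1578806619784635
68 [ 0.5117  0.9475  0.3242 70.92   71.4197]
61 [ 0.2575  0.7308 -0.2796 64.9556 66.3121]
54 [3.00000e-04 4.82200e-01 4.27700e-01 5.18466e+01 5.20945e+01]
47 [ 8.00000e-04  4.34100e-01 -2.86800e-01  4.31249e+01  4.41920e+01]
40 [2.00000e-04 5.61100e-01 2.75800e-01 3.72627e+01 3.86985e+01]
```

Coaster68 lies flat round the post, with the post slightly to the robot's side of its bore. Coaster61 is found at (.517,-.4265). Next I grasp it.

Request:
{"api": "apply_moves", "payload": {"rows": [[-1, [2, -2, 50], 0], [-1, [2, -2, 100], 0], [-1, [2, -2, 140], 0], [-1, [2, -2, 157], 0], [-1, [2, -2, 157], 0], [-1, [2, -2, 157], 0], [-0.6, [2, -2, 157], 0], [-0.45, [2, -2, 157], 0], [-0.3, [2, -2, 157], 0], [-0.1, [2, -2, 157], 0], [0.5, [2, -2, 157], 0], [0.5, [2, -2, 157], 0]], "grip_force": 20}}

```text
time_s: 16.92
tcp_pos: [0.5204, -0.4313, 0.007]
tcp_rot: [-3.137, 0.006, 3.142]
wrist_force: [-1.6, 3.2, 16.5]
grip_width: 0.0217
grasp_force: 8.5
```

```bash
python3 -c "
from h import *
print(arm.sense()['tcp_pos'])"
```

```text
[ 0.52044747 -0.43131521  0.00702656]
```

Request:
{"api": "apply_moves", "payload": {"rows": [[0.5, [0, 0, -20], 0], [0.5, [0, 0, -60], 0], [0.5, [0, 0, -120], 0], [0.5, [0, 0, -165], 0], [0.5, [0, 0, -165], 0], [0.5, [0, 0, -165], 0]]}}

```text
time_s: 17.68
tcp_pos: [0.5165, -0.4285, 0.1661]
tcp_rot: [3.141, -0.001, -3.141]
wrist_force: [-0.1, 0.2, 0.0]
grip_width: 0.0215
grasp_force: 0.0
```

```bash
python3 -c "
from h import *
held(61,'w8',.0)"
```

```text
tcp [ 0.5165 -0.4285  0.1661] [ 3.141e+00 -1.000e-03 -3.141e+00] 0.02145234200948628 0.0
none (np.float64(323.1842188476145), np.float64(318.46439906619645))
```

Request:
{"api": "apply_moves", "payload": {"rows": [[-1, [0, 0, 0], 0], [-1, [0, 0, 0], 0], [-1, [0, 0, 0], 0], [-1, [0, 0, 0], 0], [-1, [0, 0, 0], 0]]}}

```text
time_s: 18.35
tcp_pos: [0.5171, -0.429, 0.1663]
tcp_rot: [-3.142, 0.0, -3.141]
wrist_force: [-0.0, 0.5, 0.6]
grip_width: 0.0854
grasp_force: 0.0
```

```bash
python3 -c "
from h import *
look((.5195,-.4268),61,'w9')"
```

```text
(np.float64(0.0021892192174902798), 0.5173179321289062, -0.426976806640625, 58.57809829711914, 59.1348762512207) (np.float64(325.8271733369269), np.float64(229.36380004143592)) tcp [ 0.5171 -0.429   0.1663] [-3.142  0.    -3.141]
tool shift mm: dx -0.2 dy 2.0 z 0.16627302439937916
68 [ 0.5116  0.9475  0.3241 70.7479 71.4991]
61 [ 1.00000e-03  5.19900e-01 -4.27700e-01  5.65416e+01  5.89634e+01]
54 [3.00000e-04 4.82200e-01 4.27800e-01 5.17934e+01 5.22080e+01]
47 [ 6.00000e-04  4.34300e-01 -2.86500e-01  4.37722e+01  4.42544e+01]
40 [2.00000e-04 5.61100e-01 2.75800e-01 3.72627e+01 3.86985e+01]
```

View pics/w9.png

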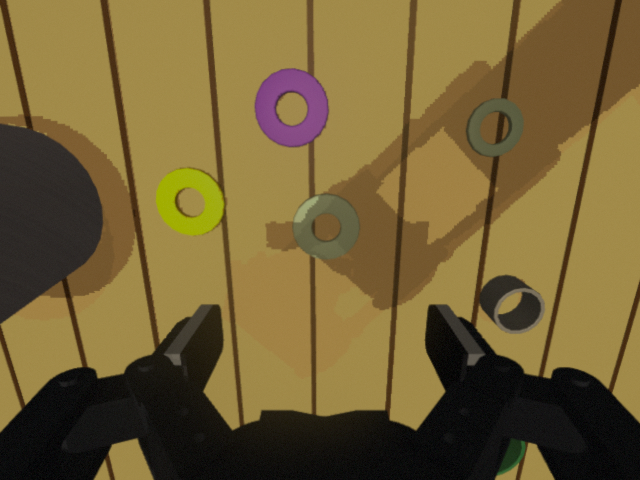

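The coaster did not move. The tips rode over it, so they sit higher than I assumed. I retry lower.

Request:
{"api": "apply_moves", "payload": {"rows": [[-1, [0, 2, 50], 0], [-1, [0, 2, 100], 0], [-1, [0, 2, 150], 0], [-1, [0, 2, 171], 0], [-1, [0, 2, 171], 0], [-1, [0, 2, 171], 0], [-0.6, [0, 2, 171], 0], [-0.45, [0, 2, 171], 0], [-0.3, [0, 2, 171], 0], [-0.3, [0, 2, 171], 0], [-0.1, [0, 2, 171], 0], [0.0, [0, 2, 171], 0]], "grip_force": 20}}

```text
time_s: 19.95
tcp_pos: [0.518, -0.4278, -0.0029]
tcp_rot: [-3.14, 0.002, -3.141]
wrist_force: [-1.1, 0.8, 6.2]
grip_width: 0.0585
grasp_force: 21.5
```

Gripped at 58.5 mm wide. I lift and measure it in hand.

Request:
{"api": "apply_moves", "payload": {"rows": [[0.2, [0, 0, -20], 0], [0.2, [0, 0, -60], 0], [0.2, [0, 0, -120], 0], [0.2, [0, 0, -170], 0], [0.2, [0, 0, -170], 0], [0.2, [0, 0, -170], 0]]}}

```text
time_s: 20.7
tcp_pos: [0.5166, -0.4265, 0.1655]
tcp_rot: [3.141, -0.0, -3.141]
wrist_force: [-0.1, 0.6, -0.5]
grip_width: 0.0582
grasp_force: 22.2
```

```bash
python3 -c "
from h import *
held(61,'w10',.0029)"
```

```text
tcp [ 0.5166 -0.4265  0.1655] [ 3.141 -0.    -3.141] 0.05820754713618373 22.157295949291438
held rel tcp (world mm) -0.9 0.2 [58.6 59.4]
```

Request:
{"api": "apply_moves", "payload": {"rows": [[0.2, [-10, 60, 0], 0], [0.2, [-20, 120, 0], 0], [0.2, [-30, 180, 0], 0], [0.2, [-40, 240, 0], 0], [0.2, [-50, 300, 0], 0], [0.2, [-60, 360, 0], 0], [0.2, [-68, 415, 0], 0], [0.2, [-73, 441, 0], 0], [0.2, [-73, 441, 0], 0], [0.2, [-73, 441, 0], 0], [0.2, [-73, 441, 0], 0]]}}

```text
time_s: 22.12
tcp_pos: [0.5893, 0.0128, 0.1645]
tcp_rot: [-3.141, -0.002, 3.14]
wrist_force: [0.3, 0.1, -0.9]
grip_width: 0.0586
grasp_force: 22.2
```

Request:
{"api": "apply_moves", "payload": {"rows": [[0.2, [0, 1, 20], 0], [0.2, [0, 1, 40], 0], [0.2, [0, 1, 52], 0], [0.2, [0, 1, 62], 0], [0.2, [0, 1, 72], 0], [0.2, [0, 1, 82], 0], [0.2, [0, 1, 82], 0]]}}

```text
time_s: 23.0
tcp_pos: [0.5892, 0.0152, 0.0823]
tcp_rot: [3.142, -0.002, -3.141]
wrist_force: [0.5, -0.1, -0.7]
grip_width: 0.0586
grasp_force: 22.2
```

Threaded without contact. I lower it to the stack, release, rise and check.

Request:
{"api": "apply_moves", "payload": {"rows": [[0.2, [0, 0, 12], 0], [0.2, [0, 0, 21], 0], [0.2, [0, 0, 26], 0], [0.2, [0, 0, 29], 0], [0.2, [0, 0, 29], 0], [0.2, [0, 0, 29], 0]]}}

```text
time_s: 23.75
tcp_pos: [0.5902, 0.0151, 0.0544]
tcp_rot: [-3.142, 0.001, -3.141]
wrist_force: [0.1, 0.0, -0.3]
grip_width: 0.0587
grasp_force: 22.2
```

Request:
{"api": "apply_moves", "payload": {"rows": [[-0.4, [0, 0, 0], 0], [-0.6, [0, 0, 0], 0], [-0.8, [0, 0, 0], 0], [-1, [0, 0, 0], 0], [-1, [0, 0, 0], 0], [-1, [0, 0, -40], 0], [-1, [0, 0, -90], 0], [-1, [0, 0, -145], 0], [-1, [0, 0, -145], 0], [-1, [0, 0, -145], 0]]}}

```text
time_s: 25.0
tcp_pos: [0.5896, 0.0151, 0.1991]
tcp_rot: [3.142, -0.0, -3.141]
wrist_force: [-0.5, 0.2, -0.3]
grip_width: 0.0856
grasp_force: 0.0
```

```bash
python3 -c "
from h import *
s=arm.sense();im=arm.capture('wrist');save(im,'w11',(200,130,440,310),3);print(s['tcp_pos'])
"
```

```text
[0.58958943 0.0151346  0.19910357]
```

View pics/w11.png

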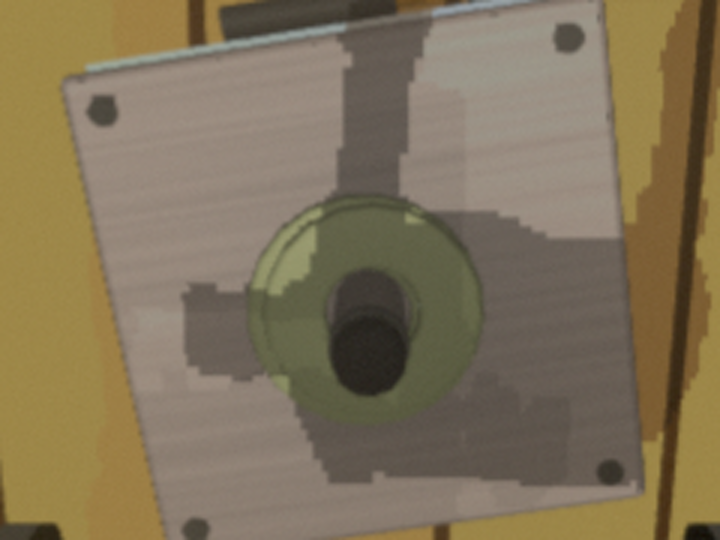

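61 lies flat on 68, slightly offset in +y. Next is coaster54.

Request:
{"api": "apply_moves", "payload": {"rows": [[-1, [15, 58, 20], 0], [-1, [30, 116, 40], 0], [-1, [45, 174, 40], 0], [-1, [60, 232, 40], 0], [-1, [75, 290, 40], 0], [-1, [90, 348, 40], 0], [-1, [104, 400, 40], 0], [-1, [108, 413, 40], 0], [-1, [108, 413, 40], 0], [-1, [108, 413, 40], 0], [-1, [108, 413, 40], 0]]}}

```text
time_s: 26.42
tcp_pos: [0.4825, 0.4263, 0.159]
tcp_rot: [-3.141, -0.0, 3.14]
wrist_force: [0.2, -0.3, -0.6]
grip_width: 0.0853
grasp_force: 0.0
```

```bash
python3 -c "
from h import *
look((.482,.428),54,'w12')"
```

```text
(np.float64(0.0025641436920381113), 0.4799352111816406, 0.42952035522460935, 51.78846740722656, 52.28701400756836) (np.float64(325.44223475889737), np.float64(228.27974709577188)) tcp [0.4825 0.4263 0.159 ] [-3.141 -0.     3.14 ]
tool shift mm: dx 2.6 dy 3.2 z 0.15897495428042324
68 [ 0.5119  0.9478  0.3241 69.9673 71.4964]
61 [ 0.2575  0.7309 -0.2798 64.4922 66.4476]
54 [7.00000e-04 4.81500e-01 4.28400e-01 5.04925e+01 5.17068e+01]
47 [ 7.00000e-04  4.34400e-01 -2.86600e-01  4.43918e+01  4.52030e+01]
40 [3.00000e-04 5.61200e-01 2.75800e-01 3.73018e+01 3.82427e+01]
```

Request:
{"api": "apply_moves", "payload": {"rows": [[-1, [2.5, 3, 50], 0], [-1, [2.5, 3, 100], 0], [-1, [2.5, 3, 145], 0], [-1, [2.5, 3, 162], 0], [-1, [2.5, 3, 162], 0], [-1, [2.5, 3, 162], 0], [-0.4, [2.5, 3, 162], 0], [-0.28, [2.5, 3, 162], 0], [-0.15, [2.5, 3, 162], 0], [-0.1, [2.5, 3, 162], 0], [0.1, [2.5, 3, 162], 0], [0.2, [2.5, 3, 162], 0], [0.2, [2.5, 3, 162], 0]], "grip_force": 20}}

```text
time_s: 28.15
tcp_pos: [0.4804, 0.4319, -0.0006]
tcp_rot: [3.14, 0.002, -3.141]
wrist_force: [-0.6, -1.3, 5.5]
grip_width: 0.0528
grasp_force: 19.9
```

Request:
{"api": "apply_moves", "payload": {"rows": [[0.3, [0, 0, -20], 0], [0.3, [0, 0, -60], 0], [0.3, [0, 0, -120], 0], [0.3, [0, 0, -168], 0], [0.3, [0, 0, -168], 0], [0.3, [0, 0, -168], 0]]}}

```text
time_s: 28.9
tcp_pos: [0.479, 0.4308, 0.1658]
tcp_rot: [3.141, 0.0, -3.141]
wrist_force: [-0.2, 0.4, -1.2]
grip_width: 0.0529
grasp_force: 21.2
```

```bash
python3 -c "
from h import *
held(54,'w13',.0006)"
```

```text
Traceback (most recent call last):
  File "h.py", line 54, in held
    b,uv=ring('wrist',im,s,s['tcp_pos'][:2],D,z)
         ~~~~^^^^^^^^^^^^^^^^^^^^^^^^^^^^^^^^^^^
  File "h.py", line 38, in ring
    (x,y),(a,bb),_=cv2.fitEllipse(W[:,:2].astype(np.float32)*1000)
                   ~~~~~~~~~~~~~~^^^^^^^^^^^^^^^^^^^^^^^^^^^^^^^^^
cv2.error: OpenCV(4.12.0) /io/opencv/modules/imgproc/src/shapedescr.cpp:361: error: (-201:Incorrect size of input array) There should be at least 5 points to fit the ellipse in function 'fitEllipseNoDirect'
```

```bash
sed -i 's/if len(c)<25: continue/if len(c)<25 or len(cv2.convexHull(c))<6: continue/' h.py; python3 -c "
from h import *
held(54,'w13',.0006)"
```

```text
tcp [0.4784 0.4303 0.1643] [-3.140e+00 -2.000e-03 -3.141e+00] 0.052338436544634825 21.164924204349518
held rel tcp (world mm) -1.1 0.2 [51.8 52.6]
```

Request:
{"api": "apply_moves", "payload": {"rows": [[0.3, [-15, -58, 0], 0], [0.3, [-30, -116, 0], 0], [0.3, [-45, -174, 0], 0], [0.3, [-60, -232, 0], 0], [0.3, [-75, -290, 0], 0], [0.3, [-90, -348, 0], 0], [0.3, [-105, -400, 0], 0], [0.3, [-111, -417, 0], 0], [0.3, [-111, -417, 0], 0], [0.3, [-111, -417, 0], 0], [0.3, [-111, -417, 0], 0]]}}

```text
time_s: 30.38
tcp_pos: [0.5899, 0.0158, 0.1649]
tcp_rot: [3.141, -0.001, -3.139]
wrist_force: [-0.2, -0.6, -0.9]
grip_width: 0.0522
grasp_force: 21.2
```

Request:
{"api": "apply_moves", "payload": {"rows": [[0.3, [0, -0.5, 0], 0], [0.3, [0, -0.5, 20], 0], [0.3, [0, -0.5, 40], 0], [0.3, [0, -0.5, 50], 0], [0.3, [0, -0.5, 60], 0], [0.3, [0, -0.5, 70], 0], [0.3, [0, -0.5, 80], 0], [0.3, [0, -0.5, 80], 0]]}}

```text
time_s: 31.38
tcp_pos: [0.5897, 0.0136, 0.0842]
tcp_rot: [3.141, -0.002, -3.141]
wrist_force: [-0.2, -0.5, -0.8]
grip_width: 0.0522
grasp_force: 21.2
```

Good. Final lowering by 21 mm.

Request:
{"api": "apply_moves", "payload": {"rows": [[0.3, [0, 0, 10], 0], [0.3, [0, 0, 17], 0], [0.3, [0, 0, 21], 0], [0.3, [0, 0, 21], 0], [0.3, [0, 0, 21], 0]]}}

```text
time_s: 32.0
tcp_pos: [0.5906, 0.0136, 0.0644]
tcp_rot: [-3.142, 0.0, -3.141]
wrist_force: [0.3, -1.4, -1.2]
grip_width: 0.0526
grasp_force: 21.2
```

Request:
{"api": "apply_moves", "payload": {"rows": [[0, [0, 0, 0], 0], [-0.4, [0, 0, 0], 0], [-0.7, [0, 0, 0], 0], [-1, [0, 0, 0], 0], [-1, [0, 0, 0], 0], [-1, [0, 0, -40], 0], [-1, [0, 0, -90], 0], [-1, [0, 0, -136], 0], [-1, [0, 0, -136], 0], [-1, [0, 0, -136], 0]]}}

```text
time_s: 33.25
tcp_pos: [0.59, 0.0136, 0.1999]
tcp_rot: [-3.142, -0.001, -3.141]
wrist_force: [0.2, -0.1, -1.0]
grip_width: 0.0853
grasp_force: 0.0
```

```bash
python3 -c "
from h import *
s=arm.sense();im=arm.capture('wrist');save(im,'w14',(200,130,440,310),3);print(s['tcp_pos'])
"
```

```text
[0.58995034 0.01360965 0.19987979]
```

View pics/w14.png

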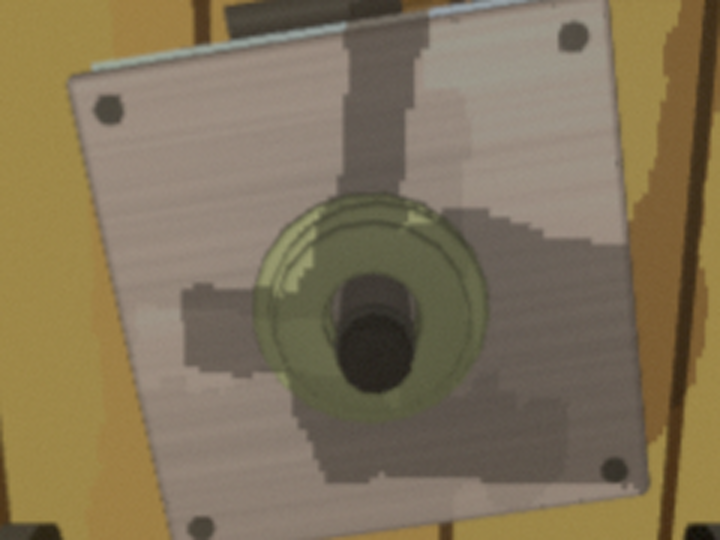

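54 is on the stack and flat. Next is 47.

Request:
{"api": "apply_moves", "payload": {"rows": [[-1, [28, -54, 20], 0], [-1, [56, -108, 40], 0], [-1, [84, -162, 40], 0], [-1, [112, -216, 40], 0], [-1, [140, -270, 40], 0], [-1, [156, -300, 40], 0], [-1, [156, -300, 40], 0], [-1, [156, -300, 40], 0], [-1, [156, -300, 40], 0]]}}

```text
time_s: 34.42
tcp_pos: [0.4347, -0.285, 0.1595]
tcp_rot: [3.14, -0.001, -3.14]
wrist_force: [0.2, 0.6, 0.9]
grip_width: 0.0853
grasp_force: 0.0
```

```bash
python3 -c "
from h import *
look((.4343,-.2865),47,'w15')"
```

```text
(np.float64(0.0024428247578458465), 0.4318851013183594, -0.28613168334960937, 44.94014358520508, 45.123294830322266) (np.float64(321.4998293725643), np.float64(228.37555464240174)) tcp [ 0.4347 -0.285   0.1595] [ 3.14e+00 -1.00e-03 -3.14e+00]
tool shift mm: dx 2.8 dy -1.1 z 0.15951145149865442
68 [ 0.5117  0.9476  0.324  70.3439 71.6473]
61 [ 0.2577  0.731  -0.2796 64.6733 66.2816]
54 [ 0.457   0.8085  0.1083 56.151  58.0111]
47 [ 0.1591  0.5908 -0.2589 44.8584 45.2682]
40 [2.00000e-04 5.61100e-01 2.75800e-01 3.72627e+01 3.86985e+01]
```

Request:
{"api": "apply_moves", "payload": {"rows": [[-1, [3, 0, 50], 0], [-1, [3, 0, 100], 0], [-1, [3, 0, 145], 0], [-1, [3, 0, 161.5], 0], [-1, [3, 0, 161.5], 0], [-1, [3, 0, 161.5], 0], [-0.3, [3, 0, 161.5], 0], [-0.15, [3, 0, 161.5], 0], [0, [3, 0, 161.5], 0], [0.1, [3, 0, 161.5], 0], [0.3, [3, 0, 161.5], 0], [0.35, [3, 0, 161.5], 0], [0.35, [3, 0, 161.5], 0]], "grip_force": 20}}

```text
time_s: 36.15
tcp_pos: [0.4323, -0.2871, 0.0002]
tcp_rot: [-3.141, 0.001, 3.141]
wrist_force: [-1.1, 0.5, 5.4]
grip_width: 0.045
grasp_force: 19.6
```

Request:
{"api": "apply_moves", "payload": {"rows": [[0.4, [0, 0, -20], 0], [0.4, [0, 0, -60], 0], [0.4, [0, 0, -120], 0], [0.4, [0, 0, -168], 0], [0.4, [0, 0, -168], 0], [0.4, [0, 0, -168], 0], [0.4, [0, 0, -168], 0]]}}

```text
time_s: 37.02
tcp_pos: [0.4302, -0.2854, 0.1649]
tcp_rot: [3.139, -0.003, -3.141]
wrist_force: [-0.8, -0.0, 0.5]
grip_width: 0.0452
grasp_force: 20.7
```

```bash
python3 -c "
from h import *
held(47,'w16',-.0002)"
```

```text
tcp [ 0.4302 -0.2854  0.1649] [ 3.139e+00 -3.000e-03 -3.141e+00] 0.045245856550318216 20.66854334436357
held rel tcp (world mm) -0.6 0.2 [44.7 45.4]
```

Request:
{"api": "apply_moves", "payload": {"rows": [[0.4, [-28, 54, 0], 0], [0.4, [-56, 108, 0], 0], [0.4, [-84, 162, 0], 0], [0.4, [-112, 216, 0], 0], [0.4, [-140, 270, 0], 0], [0.4, [-158.5, 300, 0], 0], [0.4, [-158.5, 300, 0], 0], [0.4, [-158.5, 300, 0], 0], [0.4, [-158.5, 300, 0], 0], [0.4, [-158.5, 300, 10], 0], [0.4, [-158.5, 300, 20], 0], [0.4, [-158.5, 300, 30], 0], [0.4, [-158.5, 300, 30], 0]]}}

```text
time_s: 38.7
tcp_pos: [0.5887, 0.0135, 0.1351]
tcp_rot: [3.141, -0.003, -3.142]
wrist_force: [0.4, -0.5, -0.8]
grip_width: 0.0454
grasp_force: 20.7
```

Request:
{"api": "apply_moves", "payload": {"rows": [[0.4, [0, 0.5, 12], 0], [0.4, [0, 0.5, 22], 0], [0.4, [0, 0.5, 32], 0], [0.4, [0, 0.5, 42], 0], [0.4, [0, 0.5, 50], 0], [0.4, [0, 0.5, 50], 0]]}}

```text
time_s: 39.45
tcp_pos: [0.5892, 0.0141, 0.0857]
tcp_rot: [3.142, -0.002, -3.141]
wrist_force: [-0.1, 0.5, -0.4]
grip_width: 0.045
grasp_force: 20.7
```

Request:
{"api": "apply_moves", "payload": {"rows": [[0.4, [0, 0, 8], 0], [0.4, [0, 0, 13], 0], [0.4, [0, 0, 14.5], 0], [0.4, [0, 0, 14.5], 0], [0.4, [0, 0, 14.5], 0]]}}

```text
time_s: 40.08
tcp_pos: [0.5902, 0.0141, 0.0725]
tcp_rot: [-3.142, 0.0, -3.141]
wrist_force: [-1.3, 0.8, 0.2]
grip_width: 0.0452
grasp_force: 20.7
```

Request:
{"api": "apply_moves", "payload": {"rows": [[0, [0, 0, 0], 0], [-0.4, [0, 0, 0], 0], [-0.7, [0, 0, 0], 0], [-1, [0, 0, 0], 0], [-1, [0, 0, 0], 0], [-1, [0, 0, -40], 0], [-1, [0, 0, -90], 0], [-1, [0, 0, -129], 0], [-1, [0, 0, -129], 0], [-1, [0, 0, -129], 0]]}}

```text
time_s: 41.32
tcp_pos: [0.5894, 0.0141, 0.2007]
tcp_rot: [3.142, -0.001, -3.141]
wrist_force: [1.2, -0.2, 0.4]
grip_width: 0.085
grasp_force: 0.0
```

```bash
python3 -c "
from h import *
s=arm.sense();im=arm.capture('wrist');save(im,'w17',(200,130,440,310),3);print(s['tcp_pos'])
t=arm.capture('top');print(ring('top',t,None,(.561,.276),40),ring('top',t,None,(.434,-.2865),47))
"
```

```text
[0.58935665 0.01412396 0.20068945]
((np.float64(0.000248126927546669), 0.561107177734375, 0.2757762145996094, 37.26267623901367, 38.69847106933594), (np.float64(175.181059518724), np.float64(272.915231024342))) ((np.float64(0.15900674885307053), 0.590624755859375, -0.2590804443359375, 45.03571701049805, 45.707576751708984), (np.float64(418.51189575104115), np.float64(324.1540697029833)))
```

View pics/w17.png

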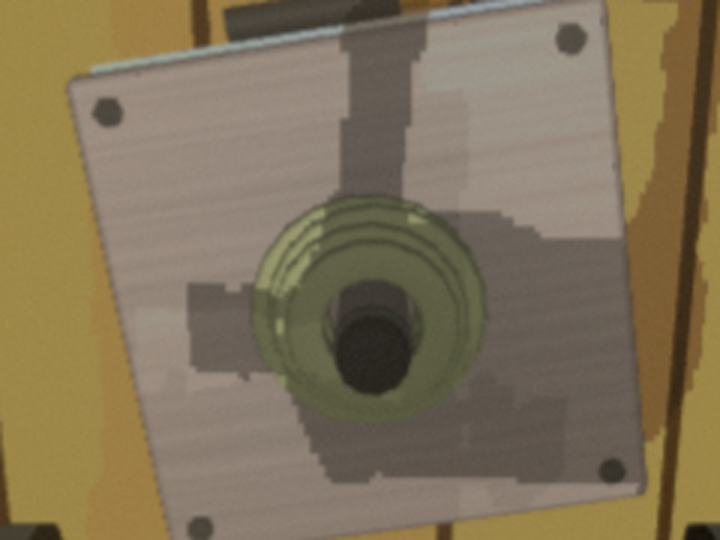

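All four lie flat and in order. Now coaster40.

Request:
{"api": "apply_moves", "payload": {"rows": [[-1, [6, 55, 20], 0], [-1, [12, 110, 41], 0], [-1, [20, 165, 41], 0], [-1, [26, 220, 41], 0], [-1, [30, 263, 41], 0], [-1, [30, 263, 41], 0], [-1, [30, 263, 41], 0], [-1, [30, 263, 41], 0], [-1, [30, 263, 41], 0]]}}

```text
time_s: 42.55
tcp_pos: [0.5601, 0.2758, 0.1601]
tcp_rot: [-3.141, -0.0, 3.14]
wrist_force: [0.4, -1.0, 0.2]
grip_width: 0.0851
grasp_force: 0.0
```

```bash
python3 -c "
from h import *
look((.5605,.276),40,'w18')"
```

```text
(np.float64(0.001629886031790449), 0.559212890625, 0.27699993896484376, 37.73002243041992, 38.66971969604492) (np.float64(323.6722770926619), np.float64(228.91340378718587)) tcp [0.5601 0.2758 0.1601] [-3.141 -0.     3.14 ]
tool shift mm: dx 0.9 dy 1.2 z 0.1600781767796432
68 [ 0.5116  0.9475  0.3241 70.7479 71.4991]
61 [ 0.2576  0.7309 -0.2796 64.7792 66.1164]
54 [ 0.457   0.8085  0.1083 56.151  58.0111]
47 [ 0.159   0.5907 -0.2591 44.8547 45.7049]
40 [ 0.0953  0.553   0.371  34.9381 36.061 ]
```

Request:
{"api": "apply_moves", "payload": {"rows": [[-1, [1, 0, 50], 0], [-1, [1, 0, 100], 0], [-1, [1, 0, 145], 0], [-1, [1, 0, 161], 0], [-1, [1, 0, 161], 0], [-1, [1, 0, 161], 0], [-0.1, [1, 0, 161], 0], [0.0, [1, 0, 161], 0], [0.1, [1, 0, 161], 0], [0.2, [1, 0, 161], 0], [0.4, [1, 0, 161], 0], [0.5, [1, 0, 161], 0], [0.5, [1, 0, 161], 0]], "grip_force": 20}}

```text
time_s: 44.28
tcp_pos: [0.5595, 0.2774, 0.0005]
tcp_rot: [3.141, 0.001, -3.141]
wrist_force: [-1.5, -0.2, 5.7]
grip_width: 0.0381
grasp_force: 19.6
```

Request:
{"api": "apply_moves", "payload": {"rows": [[0.5, [0, 0, -20], 0], [0.5, [0, 0, -60], 0], [0.5, [0, 0, -120], 0], [0.5, [0, 0, -168], 0], [0.5, [0, 0, -168], 0], [0.5, [0, 0, -168], 0], [0.5, [0, 0, -168], 0]]}}

```text
time_s: 45.15
tcp_pos: [0.5573, 0.2764, 0.1652]
tcp_rot: [-3.14, -0.004, -3.141]
wrist_force: [-0.7, -0.7, -0.5]
grip_width: 0.0386
grasp_force: 20.3
```

```bash
python3 -c "
from h import *
held(40,'w19',-.0005)"
```

```text
tcp [0.5573 0.2764 0.1652] [-3.14  -0.004 -3.141] 0.038550029084288305 20.260429847985506
none (np.float64(323.1432538934489), np.float64(317.85118988917054))
```

Request:
{"api": "apply_moves", "payload": {"rows": [[0.5, [-6, -55, 0], 0], [0.5, [-12, -110, 0], 0], [0.5, [-20, -165, 0], 0], [0.5, [-26, -220, 0], 0], [0.5, [-31, -262.5, 0], 0], [0.5, [-31, -262.5, 0], 0], [0.5, [-31, -262.5, 0], 0], [0.5, [-31, -262.5, 0], 0], [0.5, [-31, -262.5, 10], 0], [0.5, [-31, -262.5, 20], 0], [0.5, [-31, -262.5, 30], 0], [0.5, [-31, -262.5, 30], 0]]}}

```text
time_s: 46.7
tcp_pos: [0.5887, 0.0148, 0.1356]
tcp_rot: [3.141, -0.003, -3.141]
wrist_force: [-0.1, -0.6, -0.7]
grip_width: 0.0382
grasp_force: 20.3
```

```bash
python3 -c "
from h import *
s=arm.sense();print(s['tcp_pos'],s['tcp_rot'])
im=arm.capture('wrist')
b=im[:,:,::-1].astype(float)
m=((b[:,:,1]>b[:,:,2]*1.02)&(b[:,:,1]>40)).astype(np.uint8)*255
m[:260]=0;m[:,:255]=0;m[:,392:]=0;m[370:]=0
n,l,st,ce=cv2.connectedComponentsWithStats(m);print([ (st[i],ce[i].round(1)) for i in range(1,n) if st[i,4]>150])
z=s['tcp_pos'][2]+.0065
print(w2p('wrist',s['tcp_pos']+np.array([[-.0007-.02,.0002,.0065],[-.0007+.02,.0002,.0065],[0,-.02,.0065],[0,.02,.0065]]),s))
for n2,g in (('w19',None),): pass
save(im,'w20',(220,220,430,380),3.5)
"
```

```text
[0.58871377 0.01479734 0.13556973] [ 3.14144371 -0.00320264 -3.14115081]
[(array([ 281,  260,   89,   89, 1555], dtype=int32), array([336. , 294.4]))]
[[323.65887293 273.1932266 ]
 [323.61621017 356.37715744]
 [277.01558678 317.83470189]
 [369.32323144 317.8530674 ]]
```

Request:
{"api": "apply_moves", "payload": {"rows": [[0.5, [0, -0.5, 10], 0], [0.5, [0, -0.5, 20], 0], [0.5, [0, -0.5, 30], 0], [0.5, [0, -0.5, 37], 0], [0.5, [0, -0.5, 43], 0], [0.5, [0, -0.5, 43], 0]]}}

```text
time_s: 47.5
tcp_pos: [0.5895, 0.0141, 0.0936]
tcp_rot: [3.142, -0.001, -3.141]
wrist_force: [0.3, -0.4, -0.2]
grip_width: 0.0383
grasp_force: 20.3
```

Request:
{"api": "apply_moves", "payload": {"rows": [[0.5, [0, 0, 8], 0], [0.5, [0, 0, 13], 0], [0.5, [0, 0, 15], 0], [0.5, [0, 0, 15], 0], [0.5, [0, 0, 15], 0]]}}

```text
time_s: 48.12
tcp_pos: [0.5901, 0.0141, 0.0794]
tcp_rot: [-3.142, 0.0, -3.141]
wrist_force: [0.2, 0.3, -0.1]
grip_width: 0.0379
grasp_force: 20.3
```

Request:
{"api": "apply_moves", "payload": {"rows": [[0.2, [0, 0, 0], 0], [-0.2, [0, 0, 0], 0], [-0.6, [0, 0, 0], 0], [-1, [0, 0, 0], 0], [-1, [0, 0, 0], 0], [-1, [0, 0, -40], 0], [-1, [0, 0, -90], 0], [-1, [0, 0, -122], 0], [-1, [0, 0, -122], 0], [-1, [0, 0, -122], 0]]}}

```text
time_s: 49.38
tcp_pos: [0.5891, 0.0141, 0.2002]
tcp_rot: [3.142, -0.002, -3.141]
wrist_force: [-0.2, 0.3, -0.5]
grip_width: 0.0856
grasp_force: 0.0
```

```bash
python3 -c "
from h import *
s=arm.sense();im=arm.capture('wrist');save(im,'w21',(200,130,440,310),3);print(s['tcp_pos'])
t=arm.capture('top');cv2.imwrite('pics/top2.png',t[:,:,::-1])
# residual sage blobs on the slats
b=cv2.imread('pics/w21.png');a=cv2.imread('pics/w17.png')
print(np.abs(a.astype(int)-b).mean(2)[180:440,240:500].mean())
# collar set aside: dark ring near (.43,0)
u,v=w2p('top',[[.4293,-.0006,.01]])[0];print(u,v)
g=cv2.cvtColor(t,cv2.COLOR_RGB2HSV)[int(v)-16:int(v)+17,int(u)-16:int(u)+17]
m=((g[:,:,1]<90)).astype(np.uint8)*255
cs,_=cv2.findContours(m,cv2.RETR_EXTERNAL,cv2.CHAIN_APPROX_NONE);c=max(cs,key=cv2.contourArea)
e=cv2.fitEllipse(cv2.convexHull(c));print(e, p2w('top',[(e[0][0]+int(u)-16,e[0][1]+int(v)-16)],.01))
"
```

```text
[0.58912079 0.01411937 0.20022059]
3.138732741617357
294.4039927035908 328.5224233983793
((15.369650840759277, 14.342451095581055), (13.348824501037598, 19.07451057434082), 124.80799865722656) [[0.43432784 0.00170008 0.01      ]]
```

View pics/w21.png

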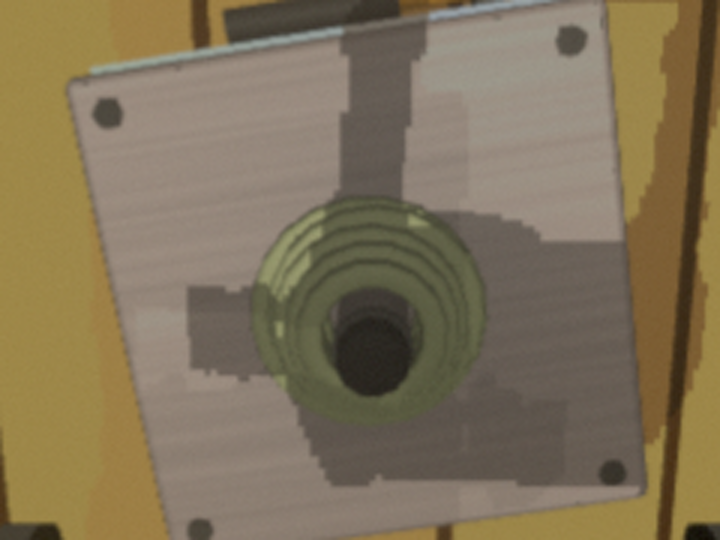

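All five are stacked flat and in order of size. I fetch the collar and locate it from above.

Request:
{"api": "apply_moves", "payload": {"rows": [[-1, [55, -5, 0], 0], [-1, [110, -10, 20], 0], [-1, [161, -14, 40], 0], [-1, [161, -14, 40], 0], [-1, [161, -14, 40], 0], [-1, [161, -14, 40], 0]]}}

```text
time_s: 50.22
tcp_pos: [0.4312, -0.0001, 0.1622]
tcp_rot: [-3.141, 0.003, -3.141]
wrist_force: [0.7, -0.4, 0.8]
grip_width: 0.0852
grasp_force: 0.0
```

```bash
cat >> h.py <<'E'
def dark(z,guess,rad=30,thr=75):
    s=arm.sense();im=arm.capture('wrist')
    g=cv2.cvtColor(im,cv2.COLOR_RGB2GRAY);u,v=w2p('wrist',[[*guess,z]],s)[0].astype(int)
    m=np.zeros_like(g);m[v-rad:v+rad,u-rad:u+rad]=255
    hsv=cv2.cvtColor(im,cv2.COLOR_RGB2HSV)
    k=((g<thr)&(hsv[:,:,1]<100)).astype(np.uint8)*255&m
    n,l,st,ce=cv2.connectedComponentsWithStats(k);i=1+np.argmax(st[1:,4])
    pts=np.argwhere(l==i)[:,::-1].astype(np.int32);h=cv2.convexHull(pts.reshape(-1,1,2))
    W=p2w('wrist',h[:,0,:],z,s)[:,:2]*1000
    print('px',st[i],'ell mm',cv2.fitEllipse(W.astype(np.float32)),'tcp',s['tcp_pos'])
E
python3 -c "
from h import *
for t in (60,75,90): dark(.010,(.427,0),30,t)"
```

```text
px [305 204  38  38 328] ell mm ((426.39447021484375, 0.049456000328063965), (32.61993408203125, 33.20630645751953), 88.49337768554688) tcp [ 4.31160066e-01 -8.71970026e-05  1.62159997e-01]
px [305 204  38  38 336] ell mm ((426.37176513671875, -0.005978941917419434), (33.0795783996582, 33.414886474609375), 101.3869857788086) tcp [ 4.31120311e-01 -5.61523600e-05  1.62189664e-01]
px [305 204  38  38 344] ell mm ((426.3895263671875, -0.08841162919998169), (32.87976837158203, 33.619476318359375), 106.87791442871094) tcp [ 4.30921828e-01 -3.19039897e-05  1.62111989e-01]
```

Request:
{"api": "apply_moves", "payload": {"rows": [[-1, [2, 0, 50], 0], [-1, [2, 0, 100], 0], [-1, [2, 0, 145], 0], [-1, [2, 0, 158], 0], [-1, [2, 0, 158], 0], [-1, [2, 0, 158], 0], [0, [2, 0, 158], 0], [0.1, [2, 0, 158], 0], [0.3, [2, 0, 158], 0], [0.6, [2, 0, 158], 0], [0.6, [2, 0, 158], 0], [0.6, [2, 0, 158], 0]], "grip_force": 25}}

```text
time_s: 51.88
tcp_pos: [0.4275, 0.0, 0.0041]
tcp_rot: [-3.141, 0.001, -3.141]
wrist_force: [-1.4, 0.3, 7.2]
grip_width: 0.0339
grasp_force: 24.2
```

Request:
{"api": "apply_moves", "payload": {"rows": [[0.6, [0, 0, -20], 0], [0.6, [0, 0, -70], 0], [0.6, [0, 0, -130], 0], [0.6, [0, 0, -148], 0], [0.6, [-50, 4, -148], 0], [0.6, [-100, 8, -148], 0], [0.6, [-145, 12, -148], 0], [0.6, [-163, 14, -148], 0], [0.6, [-163, 14, -148], 0], [0.6, [-163, 14, -148], 0], [0.6, [-163, 14, -148], 0], [0.6, [-163, 14, -143], 0]]}}

```text
time_s: 53.38
tcp_pos: [0.5897, 0.014, 0.1467]
tcp_rot: [-3.142, 0.001, -3.141]
wrist_force: [0.3, -0.7, -1.5]
grip_width: 0.034
grasp_force: 25.2
```

Request:
{"api": "apply_moves", "payload": {"rows": [[0.6, [0, 0, 12], 0], [0.6, [0, 0, 22], 0], [0.6, [0, 0, 30], 0], [0.6, [0, 0, 38], 0], [0.6, [0, 0, 43], 0], [0.6, [0, 0, 43], 0]]}}

```text
time_s: 54.12
tcp_pos: [0.5896, 0.0141, 0.1027]
tcp_rot: [3.142, -0.001, -3.141]
wrist_force: [-0.5, -1.0, -0.2]
grip_width: 0.0338
grasp_force: 25.2
```

Threaded. I lower it the last 13 mm, release, then rise and check.

Request:
{"api": "apply_moves", "payload": {"rows": [[0.6, [0, 0, 7], 0], [0.6, [0, 0, 11], 0], [0.6, [0, 0, 13], 0], [0.6, [0, 0, 13], 0], [0.6, [0, 0, 13], 0]]}}

```text
time_s: 54.75
tcp_pos: [0.5901, 0.0141, 0.0904]
tcp_rot: [-3.142, 0.0, -3.141]
wrist_force: [-0.4, 0.3, 0.4]
grip_width: 0.0337
grasp_force: 25.2
```

Request:
{"api": "apply_moves", "payload": {"rows": [[0.3, [0, 0, 0], 0], [0, [0, 0, 0], 0], [-0.6, [0, 0, 0], 0], [-1, [0, 0, 0], 0], [-1, [0, 0, 0], 0], [-1, [0, 0, -40], 0], [-1, [0, 0, -80], 0], [-1, [0, 0, -110], 0], [-1, [0, 0, -110], 0], [-1, [0, 0, -110], 0]]}}

```text
time_s: 56.0
tcp_pos: [0.5892, 0.0141, 0.1992]
tcp_rot: [3.142, -0.002, -3.141]
wrist_force: [0.0, 0.4, -0.3]
grip_width: 0.0852
grasp_force: 0.0
```

```bash
python3 -c "
from h import *
for t in (60,75): dark(.095,(.5888,.0142),32,t)
im=arm.capture('wrist');save(im,'w22',(200,130,440,310),3)
g=cv2.cvtColor(im,cv2.COLOR_RGB2GRAY)[205:285:4,290:362:4]
print(g)"
```

```text
px [ 301  220   47   47 1643] ell mm ((588.237548828125, 14.551351547241211), (34.4702033996582, 36.019535064697266), 93.65518188476562) tcp [0.58916525 0.01412807 0.19922059]
px [ 300  218   49   51 1886] ell mm ((587.1942138671875, 14.535000801086426), (36.153934478759766, 39.46413803100586), 88.90088653564453) tcp [0.58867265 0.01413342 0.19849607]
[[136 136 104 142 100  89  96  95  89  91  95  96 142  80  76  89 100 100]
 [140 117 146 117 118  75  88  94  96  95  90  82  82  96  95  74  98  97]
 [113 147 116 104  89  97  79  78  82  79  75  80  96  75  92  94  73  97]
 [140 118 119 141  82  87  93  86  81  83  91  96  86  84  86  94  93  90]
 [141 125 139 100  93  78  74  76  68  60  81  73  80  90  81  76  94  80]
 [120 123 111  92  72  70  45  51  52  51  49  44  76  79  91  92  89  99]
 [114  93  81  79  59  54  54  48  51  52  50  54  47  67  83  78  80 101]
 [ 80  90  93  78  53  52  55  61  57  57  59  50  52  50  76  91  88 100]
 [ 81  91  86  55  52  76  51  52  45  45  49  53  63  50  63  88  90  99]
 [ 86 113  84  54  51  70  48  33  35  35  34  50  71  50  53  85  84  98]
 [ 87  98  85  53  48  75  36  39  43  40  38  36  65  49  52  86  84  95]
 [ 97  98  90  56  51  58  40  38  37  39  36  38  53  47  51  87  87  94]
 [ 98  89  94  59  55  46  40  39  38  38  35  33  41  50  57  78  87  92]
 [110 118  89  81  54  51  39  38  39  37  38  36  48  49  80  86  90  92]
 [135 125  89  87  75  53  51  37  36  35  37  52  49  77  88  82  94  87]
 [131 130  86  88  89  79  52  52  51  54  53  50  83  85  85  88  87  86]
 [130 129 115  85  86  89  87  84  79  75  84  86  87  83  84  86  85  85]
 [134 134 129  90  88  87  87  87  86  84  85  84  84  85  86  86  93  87]
 [129 128 124 110  89  86  85  87  85  85  87  87  87  90  88  89  93  87]
 [127 127 128 126  90  89  90  91  90  89  88  87  85  86  85  87  89  90]]
```

The collar is seated: a ring of 36 mm at z=.095, centred. Now I pinch the knob.

Request:
{"api": "apply_moves", "payload": {"rows": [[-1, [0, 0, 40], 0], [-1, [0, 0, 80], 0], [-1, [0, 0, 99], 0], [-1, [0, 0, 99], 0], [-1, [0, 0, 99], 0], [0.3, [0, 0, 99], 0], [0.5, [0, 0, 99], 0], [0.6, [0, 0, 99], 0], [0.8, [0, 0, 99], 0], [1, [0, 0, 99], 0], [1, [0, 0, 99], 0], [1, [0, 0, 99], 0]], "grip_force": 40}}

```text
time_s: 57.65
tcp_pos: [0.5902, 0.0142, 0.1018]
tcp_rot: [3.141, 0.0, -3.141]
wrist_force: [-1.5, 1.0, 5.5]
grip_width: 0.0153
grasp_force: 39.2
```

Request:
{"api": "apply_moves", "payload": {"rows": [[1, [0, 0, -8], 0], [1, [0, 0, -18], 0], [1, [0, 0, -28], 0], [1, [0, 0, -38], 0], [1, [0, 0, -46], 0], [1, [0, 0, -52], 0], [1, [0, 0, -55], 0], [1, [0, 0, -55], 0], [1, [0, 0, -55], 0]]}}

```text
time_s: 58.78
tcp_pos: [0.5901, 0.0141, 0.1567]
tcp_rot: [3.142, 0.0, -3.141]
wrist_force: [0.6, 1.4, 0.5]
grip_width: 0.0153
grasp_force: 39.4
```

Request:
{"api": "apply_moves", "payload": {"rows": [[1, [0, 0, 3], 0], [1, [0, 0, 6], 0], [1, [0, 0, 8], 0], [1, [0, 0, 8], 0]]}}

```text
time_s: 59.28
tcp_pos: [0.5901, 0.0141, 0.1494]
tcp_rot: [3.142, -0.0, -3.141]
wrist_force: [-1.2, 1.6, 6.6]
grip_width: 0.0152
grasp_force: 40.2
```

The rod pushes back with 6.6 N, so the button is holding it. I release and retreat.

Request:
{"api": "apply_moves", "payload": {"rows": [[1, [0, 0, -1], 0], [0.5, [0, 0, -1], 0], [0, [0, 0, -1], 0], [-0.5, [0, 0, -1], 0], [-1, [0, 0, -1], 0], [-1, [0, 0, -1], 0], [-1, [0, 0, -40], 0], [-1, [0, 0, -80], 0], [-1, [0, 0, -90], 0], [-1, [0, 0, -90], 0], [-1, [0, 0, -90], 0]]}}

```text
time_s: 60.65
tcp_pos: [0.5887, 0.0141, 0.2363]
tcp_rot: [3.141, -0.003, -3.141]
wrist_force: [-0.6, -0.4, -1.0]
grip_width: 0.0852
grasp_force: 0.0
```

```bash
python3 -c "
from h import *
for z,g in ((.159,(.5885,.0145)),(.095,(.5885,.0145))):
  print(w2p('wrist',[[*g,z]],arm.sense())); dark(z,g,26 if z>.1 else 40,46 if z>.1 else 62)
im=arm.capture('wrist');save(im,'w23',(200,130,440,310),3)
g=cv2.cvtColor(im,cv2.COLOR_RGB2GRAY)[205:289:4,290:362:4];print(g)"
```

```text
[[323.86412895 256.22552248]]
px [311 235  29  33 555] ell mm ((580.602294921875, 15.165647506713867), (19.05424690246582, 32.64012145996094), 84.48934173583984) tcp [0.58870224 0.0141279  0.23632432]
[[323.79679184 232.36592717]]
px [ 304  212   41   57 1476] ell mm ((594.6137084960938, 14.880136489868164), (34.95843505859375, 51.27930450439453), 91.31149291992188) tcp [0.58862358 0.0141265  0.23611527]
[[138 116 134 138 118 117  80  86  90  88  85  80  92  75  93  75  97  98]
 [137 147 129 120 134  92  93  77  74  73  75  93  86  91  81 101  84  97]
 [117 133 118 134 138  80  68  45  50  49  45  67  80  89  87  96  86  98]
 [137 125 140 120 101  49  54  53  53  52  51  53  55  78  81  85 102  91]
 [ 95  88 132  93  64  53  52  58  58  60  58  52  51  77  89  87 100  93]
 [ 98  82  85  79  54  56  63  54  52  53  51  60  51  50  85  88  97  89]
 [100  82  87  88  55  83  55  58  70  67  56  52  57  51  81  86  98  93]
 [ 98  91  98  80  54  60  55  65  69  69  66  55  51  50  80  86  98  95]
 [ 89 101  98  87  58  52  55  68  67  70  65  50  43  52  83  82  93  97]
 [ 96 100  85  92
[... 183 characters left out ...]
 84  87  91  96  96  94]
 [131 130 129 119  88  85  41  42  42  40  43  38  84  85  93  93  88  85]
 [132 132 132 133  91  87  42  38  40  37  40  37  86  85  88  87  87  86]
 [129 131 130 128  87  87  40  39  38  41  39  39  87  87  90  86  87  89]
 [129 128 126 128 125  88  81  40  43  41  39  86  88  86  85  85  87  88]
 [131 132 134 134 134  91  89  87  78  78  87  88  88  90  88  87  87  87]
 [130 129 130 130 131 128  90  88  86  85  86  88  88  88  87  87  88  89]
 [128 129 129 129 130 130  93  87  89  89 127 124  90  90  91  91  91  92]
 [130 129 128 128 130 130 129 126 125 127 127 128 128 126 127 128 130 128]
 [127 126 126 126 128 130 129 129 128 129 129 130 128 127 131 135 136 126]]
```

The knob stands at z≈.159, which is 50 mm out, and the collar is in place below it. I hand in.

```bash
python3 -c "
from station import arm
print(arm.job_done())"
```

```text
the job is handed in; nothing more can be done
None
```

I threaded all five coasters onto the post, largest at the bottom, put the collar back on top and drew the rod out about 50 mm. I didn't see the lock button itself, but the rod pushed back with 6.6 N when lowered. I then handed the job in, but the hand-in returned no verdict.

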